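Set up a drying tower for fresh cheeses

TASK

Turn the fan dial to off. Then build a two-layer tower of the four slats in the middle of the drying stand's grille, two parallel slats lying across the grille bars about 150 mm apart (centre to centre), and two crosswise on top of them about 80 mm apart, and lay every cheese level across the two upper slats, like rungs of a ladder with clear air between neighbours. Only then click the dial round to speed 4, and leave the other things on the table where they are.

Things in the scene. Friction and masses are not known exactly. Their poses are not given: they have to be found in the camera images.
- stand: Fixed drying stand: a low square fan box of bare metal, 210 x 210 mm, 45 mm high, with a flat grille on top. Origin: centre of its underside (the grille surface is 45 mm above it), z up. The thin grille bars run along its y axis.
- dial (a joint): Angle (rad) of the rotary fan-speed dial, growing clockwise seen from above. Six click places 0.5236 rad (30 degrees) apart: 0 = off (end stop), 0.524 = speed 1, 1.047 = 2, 1.571 = 3, 2.094 = 4, 2.618 = speed 5 (end stop). Turning past half-way between two places takes about 0.15 N m, after which it snaps to the next place; let go, it settles in the nearest one. It stands at speed 2, 3 or 4 at the start.
- dial_grip (a point): Point on the dial's axis at the height to grip it, 75 mm above the table. The dial is black: a disc 50 mm across and 8 mm high, carrying an upright bar grip 46 mm long, 14 mm wide, whose top is 12 mm above this point. It turns with the dial: its x axis points along the bar to the end with the white pointer line, z is up; as the dial angle grows the x axis turns clockwise seen from above.
- switch: Fixed grey switch box under the dial, 90 x 90 mm, 45 mm high; origin centre of underside, z up. Marks round the dial on its top: a white dash at off, then one to five white dots at speeds 1 to 5. In its frame the pointer stands at +75 degrees (counterclockwise from its x axis) at off and at -45 degrees at speed 4.
- slat0: Loose plain wooden slat, 24 (x) x 200 (y) x 20 mm (z), 45 g; origin: centre of its underside, long axis y. All four are alike. They start lying flat side by side on a fixed grey tray, 270 x 215 mm, 8 mm high, about 68 mm apart.
- slat1: Loose plain wooden slat, 24 (x) x 200 (y) x 20 mm (z), 45 g; origin: centre of its underside, long axis y. All four are alike. They start lying flat side by side on a fixed grey tray, 270 x 215 mm, 8 mm high, about 68 mm apart.
- slat2: Loose plain wooden slat, 24 (x) x 200 (y) x 20 mm (z), 45 g; origin: centre of its underside, long axis y. All four are alike. They start lying flat side by side on a fixed grey tray, 270 x 215 mm, 8 mm high, about 68 mm apart.
- slat3: Loose plain wooden slat, 24 (x) x 200 (y) x 20 mm (z), 45 g; origin: centre of its underside, long axis y. All four are alike. They start lying flat side by side on a fixed grey tray, 270 x 215 mm, 8 mm high, about 68 mm apart.
- cheese0: Loose brick-shaped pale cheese, firm (rigid), 120 (x) x 40 (y) x 40 mm (z), about 180 g; origin: the centre of the brick, long axis x; any of its four long faces may be down. All are alike; one to three are present (None if absent), lying side by side about 100 mm (or 200 mm) apart (centres) on a fixed wooden board, 260 x 140 mm, 12 mm high.
- cheese1: Loose brick-shaped pale cheese, firm (rigid), 120 (x) x 40 (y) x 40 mm (z), about 180 g; origin: the centre of the brick, long axis x; any of its four long faces may be down. All are alike; one to three are present (None if absent), lying side by side about 100 mm (or 200 mm) apart (centres) on a fixed wooden board, 260 x 140 mm, 12 mm high.
- cheese2: Loose brick-shaped pale cheese, firm (rigid), 120 (x) x 40 (y) x 40 mm (z), about 180 g; origin: the centre of the brick, long axis x; any of its four long faces may be down. All are alike; one to three are present (None if absent), lying side by side about 100 mm (or 200 mm) apart (centres) on a fixed wooden board, 260 x 140 mm, 12 mm high.
- brush: Loose wooden brush, 200 mm long, beyond the stand. Not part of the job: leave alone.
- jar: Loose closed jar, 64 mm across, 100 mm high. Not part of the job: leave alone.
- press_weight: Loose round steel weight, 70 mm across, 40 mm high. Not part of the job: leave alone.
- pot: Loose closed steel can, 56 mm across, 70 mm high. Not part of the job: leave alone.
There are look-alikes about, which are no part of the job. Leave any green look-alike of the slat0 alone. What is shaped like the cheese0 but green is not meant.

How it is judged:
On the way, in this order (a step that is already met when the one before it is completed fails the run):
1. the fan dial is at off (value of joint dial below 0.17 rad), for 0.3 s.
2. with the fan off, the four slats form the two crossed layers on the stand, let go (value of joint dial below 0.17 rad and ((z of slat0 in the frame of stand between 0.04 and 0.05 m and angle between the y axis of slat0 and the x axis of stand, either way round below 0.2 rad and x of slat0 in the frame of stand between -0.03 and 0.03 m and y of slat0 in the frame of stand between 0.055 and 0.095 m) or (z of slat0 in the frame of stand between 0.04 and 0.05 m and angle between the y axis of slat0 and the x axis of stand, either way round below 0.2 rad and x of slat0 in the frame of stand between -0.03 and 0.03 m and y of slat0 in the frame of stand between -0.095 and -0.055 m) or (z of slat0 in the frame of stand between 0.06 and 0.07 m and angle between the y axis of slat0 and the y axis of stand, either way round below 0.2 rad and y of slat0 in the frame of stand between -0.03 and 0.03 m and x of slat0 in the frame of stand between 0.027 and 0.053 m) or (z of slat0 in the frame of stand between 0.06 and 0.07 m and angle between the y axis of slat0 and the y axis of stand, either way round below 0.2 rad and y of slat0 in the frame of stand between -0.03 and 0.03 m and x of slat0 in the frame of stand between -0.053 and -0.027 m)) and linear speed of each of slat0, slat1, slat2, slat3 below 0.03 m/s and ((z of slat1 in the frame of stand between 0.04 and 0.05 m and angle between the y axis of slat1 and the x axis of stand, either way round below 0.2 rad and x of slat1 in the frame of stand between -0.03 and 0.03 m and y of slat1 in the frame of stand between 0.055 and 0.095 m) or (z of slat1 in the frame of stand between 0.04 and 0.05 m and angle between the y axis of slat1 and the x axis of stand, either way round below 0.2 rad and x of slat1 in the frame of stand between -0.03 and 0.03 m and y of slat1 in the frame of stand between -0.095 and -0.055 m) or (z of slat1 in the frame of stand between 0.06 and 0.07 m and angle between the y axis of slat1 and the y axis of stand, either way round below 0.2 rad and y of slat1 in the frame of stand between -0.03 and 0.03 m and x of slat1 in the frame of stand between 0.027 and 0.053 m) or (z of slat1 in the frame of stand between 0.06 and 0.07 m and angle between the y axis of slat1 and the y axis of stand, either way round below 0.2 rad and y of slat1 in the frame of stand between -0.03 and 0.03 m and x of slat1 in the frame of stand between -0.053 and -0.027 m)) and ((z of slat2 in the frame of stand between 0.04 and 0.05 m and angle between the y axis of slat2 and the x axis of stand, either way round below 0.2 rad and x of slat2 in the frame of stand between -0.03 and 0.03 m and y of slat2 in the frame of stand between 0.055 and 0.095 m) or (z of slat2 in the frame of stand between 0.04 and 0.05 m and angle between the y axis of slat2 and the x axis of stand, either way round below 0.2 rad and x of slat2 in the frame of stand between -0.03 and 0.03 m and y of slat2 in the frame of stand between -0.095 and -0.055 m) or (z of slat2 in the frame of stand between 0.06 and 0.07 m and angle between the y axis of slat2 and the y axis of stand, either way round below 0.2 rad and y of slat2 in the frame of stand between -0.03 and 0.03 m and x of slat2 in the frame of stand between 0.027 and 0.053 m) or (z of slat2 in the frame of stand between 0.06 and 0.07 m and angle between the y axis of slat2 and the y axis of stand, either way round below 0.2 rad and y of slat2 in the frame of stand between -0.03 and 0.03 m and x of slat2 in the frame of stand between -0.053 and -0.027 m)) and ((z of slat3 in the frame of stand between 0.04 and 0.05 m and angle between the y axis of slat3 and the x axis of stand, either way round below 0.2 rad and x of slat3 in the frame of stand between -0.03 and 0.03 m and y of slat3 in the frame of stand between 0.055 and 0.095 m) or (z of slat3 in the frame of stand between 0.04 and 0.05 m and angle between the y axis of slat3 and the x axis of stand, either way round below 0.2 rad and x of slat3 in the frame of stand between -0.03 and 0.03 m and y of slat3 in the frame of stand between -0.095 and -0.055 m) or (z of slat3 in the frame of stand between 0.06 and 0.07 m and angle between the y axis of slat3 and the y axis of stand, either way round below 0.2 rad and y of slat3 in the frame of stand between -0.03 and 0.03 m and x of slat3 in the frame of stand between 0.027 and 0.053 m) or (z of slat3 in the frame of stand between 0.06 and 0.07 m and angle between the y axis of slat3 and the y axis of stand, either way round below 0.2 rad and y of slat3 in the frame of stand between -0.03 and 0.03 m and x of slat3 in the frame of stand between -0.053 and -0.027 m)) and contact force between each of slat0, slat1, slat2, slat3 and the fingers below 0.1 N), for 0.3 s.
3. with the fan off, all cheeses lie across the upper slats, apart, let go (all of step 2 and z of cheese0 in the frame of stand between 0.099 and 0.111 m and angle between cheese0's own x axis and vertical between 1.45 and 1.69 rad and x of cheese0 in the frame of stand between -0.035 and 0.035 m and y of cheese0 in the frame of stand between -0.095 and 0.095 m and angle between the x axis of each of cheese0, cheese1, cheese2 and the x axis of stand, either way round below 0.35 rad and linear speed of each of cheese0, cheese1, cheese2 below 0.03 m/s and z of cheese1 in the frame of stand between 0.099 and 0.111 m and angle between cheese1's own x axis and vertical between 1.45 and 1.69 rad and x of cheese1 in the frame of stand between -0.035 and 0.035 m and y of cheese1 in the frame of stand between -0.095 and 0.095 m and z of cheese2 in the frame of stand between 0.099 and 0.111 m and angle between cheese2's own x axis and vertical between 1.45 and 1.69 rad and x of cheese2 in the frame of stand between -0.035 and 0.035 m and y of cheese2 in the frame of stand between -0.095 and 0.095 m and horizontal distance between each of cheese1, cheese2 and cheese0 above 0.045 m and horizontal distance between cheese2 and cheese1 above 0.045 m and contact force between each of cheese0, cheese1, cheese2 and the fingers below 0.1 N), for 0.3 s.
4. the dial is at speed 4 (value of joint dial between 1.9244 and 2.2644 rad), for 0.3 s.
At the end, for the whole second after the job is handed in: Dial at speed 4 (0.17 rad). Lower slats along stand x, 55-95 mm either side of centre; upper along y, 27-53 mm; centred within 30 mm, 0.2 rad. Cheeses flat on the upper slats, across them (0.35 rad), within 35 mm of centre in x, 95 mm in y, centres over 45 mm apart. At rest, let go (all of step 4 and velocity of joint dial between -0.1 and 0.1 rad/s and ((z of slat0 in the frame of stand between 0.04 and 0.05 m and angle between the y axis of slat0 and the x axis of stand, either way round below 0.2 rad and x of slat0 in the frame of stand between -0.03 and 0.03 m and y of slat0 in the frame of stand between 0.055 and 0.095 m) or (z of slat0 in the frame of stand between 0.04 and 0.05 m and angle between the y axis of slat0 and the x axis of stand, either way round below 0.2 rad and x of slat0 in the frame of stand between -0.03 and 0.03 m and y of slat0 in the frame of stand between -0.095 and -0.055 m) or (z of slat0 in the frame of stand between 0.06 and 0.07 m and angle between the y axis of slat0 and the y axis of stand, either way round below 0.2 rad and y of slat0 in the frame of stand between -0.03 and 0.03 m and x of slat0 in the frame of stand between 0.027 and 0.053 m) or (z of slat0 in the frame of stand between 0.06 and 0.07 m and angle between the y axis of slat0 and the y axis of stand, either way round below 0.2 rad and y of slat0 in the frame of stand between -0.03 and 0.03 m and x of slat0 in the frame of stand between -0.053 and -0.027 m)) and linear speed of each of slat0, slat1, slat2, slat3, cheese0, cheese1, cheese2 below 0.03 m/s and ((z of slat1 in the frame of stand between 0.04 and 0.05 m and angle between the y axis of slat1 and the x axis of stand, either way round below 0.2 rad and x of slat1 in the frame of stand between -0.03 and 0.03 m and y of slat1 in the frame of stand between 0.055 and 0.095 m) or (z of slat1 in the frame of stand between 0.04 and 0.05 m and angle between the y axis of slat1 and the x axis of stand, either way round below 0.2 rad and x of slat1 in the frame of stand between -0.03 and 0.03 m and y of slat1 in the frame of stand between -0.095 and -0.055 m) or (z of slat1 in the frame of stand between 0.06 and 0.07 m and angle between the y axis of slat1 and the y axis of stand, either way round below 0.2 rad and y of slat1 in the frame of stand between -0.03 and 0.03 m and x of slat1 in the frame of stand between 0.027 and 0.053 m) or (z of slat1 in the frame of stand between 0.06 and 0.07 m and angle between the y axis of slat1 and the y axis of stand, either way round below 0.2 rad and y of slat1 in the frame of stand between -0.03 and 0.03 m and x of slat1 in the frame of stand between -0.053 and -0.027 m)) and ((z of slat2 in the frame of stand between 0.04 and 0.05 m and angle between the y axis of slat2 and the x axis of stand, either way round below 0.2 rad and x of slat2 in the frame of stand between -0.03 and 0.03 m and y of slat2 in the frame of stand between 0.055 and 0.095 m) or (z of slat2 in the frame of stand between 0.04 and 0.05 m and angle between the y axis of slat2 and the x axis of stand, either way round below 0.2 rad and x of slat2 in the frame of stand between -0.03 and 0.03 m and y of slat2 in the frame of stand between -0.095 and -0.055 m) or (z of slat2 in the frame of stand between 0.06 and 0.07 m and angle between the y axis of slat2 and the y axis of stand, either way round below 0.2 rad and y of slat2 in the frame of stand between -0.03 and 0.03 m and x of slat2 in the frame of stand between 0.027 and 0.053 m) or (z of slat2 in the frame of stand between 0.06 and 0.07 m and angle between the y axis of slat2 and the y axis of stand, either way round below 0.2 rad and y of slat2 in the frame of stand between -0.03 and 0.03 m and x of slat2 in the frame of stand between -0.053 and -0.027 m)) and ((z of slat3 in the frame of stand between 0.04 and 0.05 m and angle between the y axis of slat3 and the x axis of stand, either way round below 0.2 rad and x of slat3 in the frame of stand between -0.03 and 0.03 m and y of slat3 in the frame of stand between 0.055 and 0.095 m) or (z of slat3 in the frame of stand between 0.04 and 0.05 m and angle between the y axis of slat3 and the x axis of stand, either way round below 0.2 rad and x of slat3 in the frame of stand between -0.03 and 0.03 m and y of slat3 in the frame of stand between -0.095 and -0.055 m) or (z of slat3 in the frame of stand between 0.06 and 0.07 m and angle between the y axis of slat3 and the y axis of stand, either way round below 0.2 rad and y of slat3 in the frame of stand between -0.03 and 0.03 m and x of slat3 in the frame of stand between 0.027 and 0.053 m) or (z of slat3 in the frame of stand between 0.06 and 0.07 m and angle between the y axis of slat3 and the y axis of stand, either way round below 0.2 rad and y of slat3 in the frame of stand between -0.03 and 0.03 m and x of slat3 in the frame of stand between -0.053 and -0.027 m)) and z of cheese0 in the frame of stand between 0.099 and 0.111 m and angle between cheese0's own x axis and vertical between 1.45 and 1.69 rad and x of cheese0 in the frame of stand between -0.035 and 0.035 m and y of cheese0 in the frame of stand between -0.095 and 0.095 m and angle between the x axis of each of cheese0, cheese1, cheese2 and the x axis of stand, either way round below 0.35 rad and z of cheese1 in the frame of stand between 0.099 and 0.111 m and angle between cheese1's own x axis and vertical between 1.45 and 1.69 rad and x of cheese1 in the frame of stand between -0.035 and 0.035 m and y of cheese1 in the frame of stand between -0.095 and 0.095 m and z of cheese2 in the frame of stand between 0.099 and 0.111 m and angle between cheese2's own x axis and vertical between 1.45 and 1.69 rad and x of cheese2 in the frame of stand between -0.035 and 0.035 m and y of cheese2 in the frame of stand between -0.095 and 0.095 m and horizontal distance between each of cheese1, cheese2 and cheese0 above 0.045 m and horizontal distance between cheese2 and cheese1 above 0.045 m and contact force between each of slat0, slat1, slat2, slat3, cheese0, cheese1, cheese2 and the fingers below 0.1 N); the robot touches nothing.
It fails at once if a bystander is moved more than 40 mm (distance of any of brush, jar, press_weight, pot from where it was at the start of the episode above 0.04 m).
Of cheese0, cheese1, cheese2 only 1 to 3 are there at a start; the rules pass over those that are not, and their reading is None.
At some moment in a run one of cheese0, cheese1, cheese2 may be knocked a few centimetres aside while the robot is not near it.
Once in a run the grip may slacken for a moment while it holds something.
It also fails if it takes over 210 s, if anything falls off the work surface, if the arm or the gripper's body presses on something with over 40 N, if the wrist force passes 120 N, or if a joint passes its speed limit or range.

ROBOT

A 6-joint arm with a two-finger parallel gripper is mounted at the origin on the work surface. World frame = base frame: x ahead of the robot, y to its left, z up, the work surface at z = 0. Lengths are in m, angles in rad, forces in N, time in s.
With the tool pointing down it reaches from about 0.3 to 0.875 m from the base axis. Payload 6.4 kg.
Tool frame: the origin (TCP) lies at the very end of the fingers, on their centre line; the grasp point (between the pads) lies ctrl.pinch_z behind it (ctrl.pinch_z is the distance from the TCP to the grasp point, in m); y points along the fingers, z is the direction in which the jaws open and shut, and the axes are right-handed (so a half turn about y gives the same grasp; the last joint's range is limited). The gripper opens to 85 mm and grips with 20 to 120 N. Pads are 22 mm wide; open, the fingers measure 114 mm over their backs; the gripper's body (76 mm by 85 mm) begins 54 mm behind the grasp point. The pads swing forward as they close: fully open they stand 13 mm farther back than shut.
Start: joints at [1.093, 0.181, 1.607, -0, 1.354, -0.206], TCP at [0.154, 0.554, 0.231] pointing down, gripper open.
Joint ranges: [-2.99, 2.99], [-0.89, 2.07], [0.3, 2.58], [-1.14, 4.28], [0, 2.63], [-3.12, 3.12]. Speed limits (rad/s): [2.57, 2.57, 3.01, 3.14, 3.14, 3.14].

INTERFACE

Orientations are given as a unit quaternion [w, x, y, z].
In Python, from bench import ctrl gives the robot as it stands.
- The arm moves only by the shell command python3 -m pendant 'ROWS'. ROWS is JSON, one flat list of numbers, 7 for each row, row after row: the shift along the world's x, y, z in m, then the turn, a rotation vector about the world's x, y, z in degrees, then the finger opening in m, from 0 to 0.0854. In form: [tx, ty, tz, rx, ry, rz, hand, tx, ty, tz, rx, ry, rz, hand, ...]. A call has 1 to 12 rows; each row shifts and turns the commanded pose from where the row before left it; what a row does not reach is not made up. A row lasts 1/8 s, in which the tool goes at most 62.5 mm and 10.7 degrees, less where a joint would pass 70% of its speed; a pose out of reach is approached as far as the arm can. A call with a gripper value outside its range is refused whole. The fingers move at their own pace and stop on an object; the grip force is fixed at half the most. Time passes only in rows, so rows that do not move let the fingers close. It gives the time, the measured TCP pose, the force and the opening at its end, in the units of the state.
- ctrl.get_obs(): the state, without advancing time (a new reading comes with each control period).
- ctrl.camera(name): name is "scene" or "side" or "wrist"; returns the picture (480x640x3 uint8, red, green, blue); there is no depth.
- ctrl.camera_info(name): a dict with "fx", "fy", "cx", "cy" (pixels), "origin" and "rotation" of the camera in the world; the wrist camera has in their place "tool_from_camera" (4x4, takes a point from camera to tool coordinates, whose origin is the TCP and whose axes are the tool frame's). Camera axes: x right, y down, z forward; pixel columns grow to the right and rows downward; lengths in m; the calibration is good to about 2 mm. A picture is of the moment at which its call begins: read the wrist's pose just before it. camera_info takes no time and is no camera call.
- ctrl.hand_in(): hands the job in, once; it reports no verdict.
Trained networks look in the newest picture that a camera, given by its name, has taken for a name from the list of things; names that differ only in an ending like _2 or _b are one class to them, and where a whole thing is asked for, a point or a joint stands for the part that bears it (a point fixed in the world has none). Each returns a list of dicts, best first, with "score" (0 to 1); they miss things now and then, are a little off and sometimes report something else, mostly with a low value. They report only what shows in the picture. A call takes as long as a camera call. They do not tell look-alikes from the thing itself.
- ctrl.silhouettes(target, camera): "mask" (480x640 bool, what is visible of it) and "bbox" ([left, top, right, bottom] in pixels, round what is visible of it).
The state is a dict: "time_s": time; "q": joint angles; "dq": joint speeds; "joint_efforts": joint torques, N m; "eef_pos": TCP position; "eef_rot": TCP orientation; "wrist_force": force on the tool from outside, world axes, zero at the start; "torque": the same for the moment, N m; "opening": opening from 0.0 (shut) to 1.0 (fully open).
Only numpy, scipy, OpenCV 4.12 (cv2) and the standard library are available. Lean on these libraries where they do the work, as an engineer would, in place of code of your own. Each camera call takes 0.05 s, during which the arm holds its last target.

## Working session

There is one attempt and no reset: what is moved stays moved. The work goes in short steps, Python scripts to look and compute and a shell command to move; the robot and the scene stay as the last step left them, time stands still between calls to the robot, and variables do not carry over. Pictures are saved under pics/ and viewed, and the job is handed in when it is done.

```bash
ls; mkdir -p pics
python3 - <<'E'
from bench import ctrl
import cv2
o=ctrl.get_obs();print(o['time_s'],o['eef_pos'],o['eef_rot'],o['opening'],ctrl.pinch_z)
for n in("scene","side","wrist"):
    im=ctrl.camera(n);cv2.imwrite(f"pics/a_{n}.png",im[:,:,::-1]);i=ctrl.camera_info(n);print(n,i)
E
```

```text
pics
0.0 [0.15407967 0.55340016 0.23040432] [-0.70001386  0.70116183 -0.09599942  0.09558658] 1.000899955667185 0.0187
scene {'fx': 455.12873503507745, 'fy': 455.12873503507745, 'cx': 326.4668950142496, 'cy': 242.9779582030509, 'origin': array([ 1.07458594, -0.45291691,  1.01422557]), 'rotation': array([-0.2905429 ,  0.86142299,  0.39141992, -0.14256825])}
side {'fx': 467.79097482595006, 'fy': 467.79097482595006, 'cx': 316.316591612849, 'cy': 241.61116043411207, 'origin': array([ 0.27688702, -0.75883302,  1.05216676]), 'rotation': array([-0.33201174,  0.93059035, -0.14639917,  0.04834341])}
wrist {'fx': 364.5681087841161, 'fy': 364.5681087841161, 'cx': 320.780311601983, 'cy': 239.93913451427503, 'tool_from_camera': array([[-6.37743752e-04,  9.66040836e-01,  2.58388654e-01,
        -6.58908285e-02],
       [ 5.61841870e-04, -2.58388319e-01,  9.66040973e-01,
        -1.42153407e-01],
       [ 9.99999639e-01,  7.61260159e-04, -3.77976653e-04,
         3.61566017e-04],
       [ 0.00000000e+00,  0.00000000e+00,  0.00000000e+00,
         1.00000000e+00]])}
```

View pics/a_scene.png

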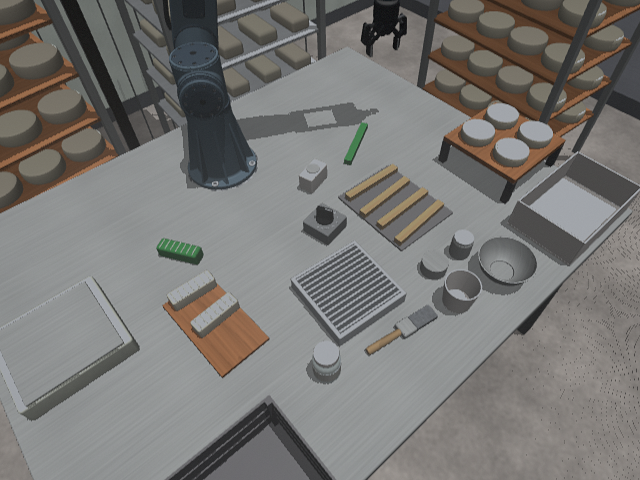

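View pics/a_side.png

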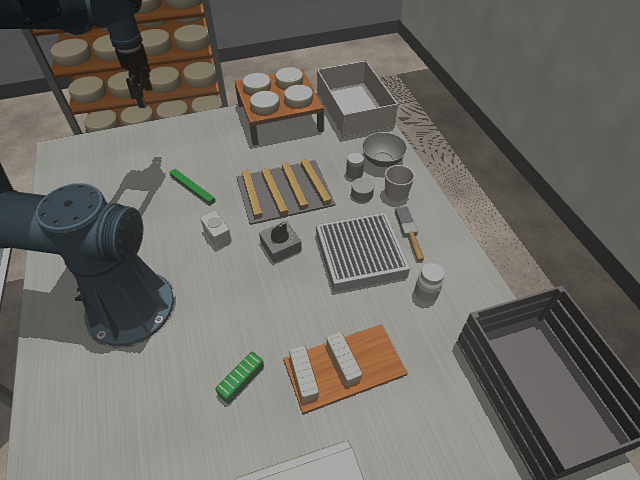

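View pics/a_wrist.png

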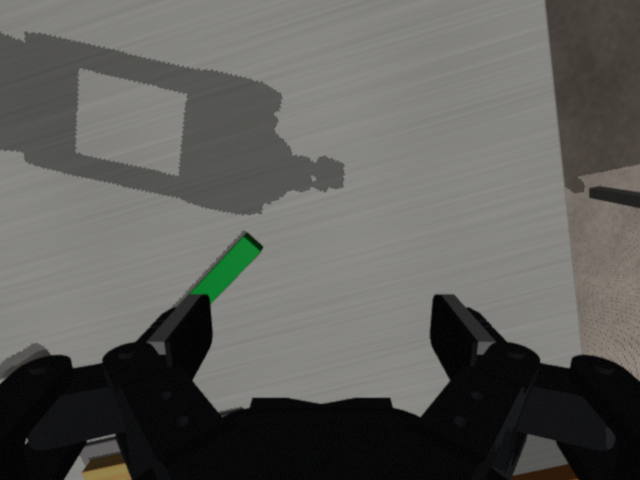

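```bash
cat > h.py <<'E'
from bench import ctrl
import cv2, numpy as np
from scipy.spatial.transform import Rotation as R
from scipy.optimize import minimize
def rot(q): return R.from_quat([q[1],q[2],q[3],q[0]]).as_matrix()
def cam(name,obs=None):
    i=ctrl.camera_info(name);K=np.array([[i['fx'],0,i['cx']],[0,i['fy'],i['cy']],[0,0,1]])
    if 'origin' in i: return K,rot(i['rotation']),np.array(i['origin'])
    o=obs or ctrl.get_obs();T=np.array(i['tool_from_camera']);Rt=rot(o['eef_rot'])
    return K,Rt@T[:3,:3],Rt@T[:3,3]+o['eef_pos']
def proj(c,P):
    K,Rm,t=c;p=(np.atleast_2d(P)-t)@Rm;p=p@K.T;return p[:,:2]/p[:,2:]
def unproj(c,uv,z):
    K,Rm,t=c;d=Rm@np.linalg.solve(K,[uv[0],uv[1],1.]);return t+d*(z-t[2])/d[2]
def box(x,y,yaw,dx,dy,z0,z1):
    c,s=np.cos(yaw),np.sin(yaw)
    return np.array([[x+c*a*dx/2-s*b*dy/2,y+s*a*dx/2+c*b*dy/2,z] for z in(z0,z1) for a in(-1,1) for b in(-1,1)])
def render(c,pts):
    m=np.zeros((480,640),np.uint8);h=cv2.convexHull((proj(c,pts)*16).round().astype(np.int32));cv2.fillConvexPoly(m,h,1,shift=4);return m>0
def soft(c,pts):
    m=np.zeros((480,640),np.uint8);h=cv2.convexHull((proj(c,pts)*16).round().astype(np.int32));cv2.fillConvexPoly(m,h,255,lineType=cv2.LINE_AA,shift=4);return m/255.
def fit(obs,dx,dy,z0,z1,x0):  # obs: list of (cam,mask)
    def f(p):
        e=0
        for c,m in obs:
            r=soft(c,box(p[0]/100,p[1]/100,p[2],dx,dy,z0,z1));e+=1-np.minimum(r,m).sum()/np.maximum(r,m).sum()
        return e/len(obs)
    best=None
    for dyaw in (0,.3,-.3):
        s=np.array([x0[0]*100,x0[1]*100,x0[2]+dyaw]);sim=np.vstack([s,s+[1,0,0],s+[0,1,0],s+[0,0,.15]])
        r=minimize(f,s,method='Nelder-Mead',options=dict(initial_simplex=sim,xatol=.01,fatol=1e-4))
        if best is None or r.fun<best.fun:best=r
    return best.x[0]/100,best.x[1]/100,best.x[2],best.fun
def init(c,m,z):
    ys,xs=np.nonzero(m);sel=np.random.default_rng(0).permutation(len(xs))[:400]
    P=np.array([unproj(c,(xs[k],ys[k]),z)[:2] for k in sel]);mu=P.mean(0);w,v=np.linalg.eigh(np.cov(P.T));a=v[:,1]
    return mu[0],mu[1],np.arctan2(a[1],a[0])
E
python3 - <<'E'
from h import *
for n in("scene","side"):
    im=ctrl.camera(n);c=cam(n)
    for t,z in(("stand",.0),("switch",.0),("dial",.07),("slat0",.02),("cheese0",.03),("brush",0),("jar",.05),("pot",.03),("press_weight",.02)):
        for d in ctrl.silhouettes(t,n):
            if d['score']<.3: continue
            m=d['mask'];x=init(c,m,z);print(n,t,round(d['score'],2),[int(v) for v in d['bbox']],m.sum(),np.round(x,3))
E
```

```text
scene stand 0.97 [291, 242, 407, 342] 6745 [ 0.623 -0.016  3.119]
scene switch 0.96 [299, 205, 350, 242] 1117 [0.407 0.089 2.37 ]
scene switch 0.73 [416, 250, 446, 279] 645 [0.715 0.216 1.996]
scene dial 0.7 [317, 205, 334, 226] 270 [0.432 0.07  2.555]
scene slat0 0.97 [379, 187, 425, 226] 522 [0.526 0.292 1.618]
scene slat0 0.75 [342, 165, 400, 200] 580 [0.39  0.295 1.569]
scene slat0 0.68 [343, 124, 369, 165] 374 [0.225 0.385 2.102]
scene slat0 0.64 [359, 174, 409, 214] 612 [0.461 0.279 1.648]
scene cheese0 0.67 [165, 267, 217, 313] 1004 [ 0.37  -0.324  1.625]
scene cheese0 0.6 [189, 294, 242, 335] 1028 [ 0.469 -0.316  1.695]
scene cheese0 0.59 [158, 240, 201, 261] 767 [ 0.24  -0.283 -2.666]
scene brush 0.89 [365, 305, 437, 354] 1091 [0.793 0.016 1.425]
scene jar 0.88 [308, 337, 340, 384] 1025 [ 0.748 -0.197  2.541]
scene jar 0.37 [301, 203, 350, 243] 1107 [0.443 0.064 2.536]
scene pot 0.79 [449, 229, 475, 259] 545 [0.729 0.303 1.967]
scene press_weight 0.66 [291, 244, 406, 347] 6756 [ 0.632 -0.023  3.129]
scene press_weight 0.61 [418, 251, 447, 278] 633 [0.723 0.203 2.084]
side st
[... 168 characters left out ...]
0.068 1.18 ]
side slat0 0.87 [264, 168, 290, 216] 420 [0.464 0.274 1.608]
side slat0 0.82 [240, 171, 259, 215] 358 [0.394 0.295 1.55 ]
side slat0 0.79 [169, 171, 219, 205] 505 [0.223 0.379 2.089]
side slat0 0.69 [280, 162, 308, 206] 388 [0.531 0.287 1.596]
side slat0 0.63 [302, 157, 330, 203] 442 [0.599 0.281 1.63 ]
side cheese0 0.86 [325, 331, 361, 386] 1025 [ 0.478 -0.317  1.605]
side cheese0 0.82 [215, 353, 262, 403] 1114 [ 0.237 -0.287 -2.525]
side brush 0.44 [282, 163, 308, 209] 430 [0.535 0.306 1.589]
side jar 0.78 [415, 262, 442, 300] 888 [ 0.754 -0.199  0.873]
side pot 0.75 [344, 152, 362, 181] 415 [0.74  0.302 1.158]
side press_weight 0.7 [349, 179, 375, 199] 475 [0.728 0.202 1.171]
```

Run:
```python
from h import *
obs={}
for n in("scene","side"):
    im=ctrl.camera(n);c=cam(n)
    for t,z in(("stand",.03),("switch",.03),("slat0",.02),("cheese0",.03)):
        for d in ctrl.silhouettes(t,n):
            if d['score']<.3: continue
            obs.setdefault(t,[]).append((n,c,d['mask'],init(c,d['mask'],z)))
D=dict(stand=(.21,.21,0,.045),switch=(.09,.09,0,.045),slat0=(.2,.024,.008,.028),cheese0=(.12,.04,.012,.052))
for t in obs:
    done=[]
    for n,c,m,x in obs[t]:
        grp=[o for o in obs[t] if np.hypot(o[3][0]-x[0],o[3][1]-x[1])<.03]
        if any(np.hypot(q[0]-x[0],q[1]-x[1])<.03 for q in done): continue
        done.append(x)
        for g in [grp]+([[o] for o in grp] if len(grp)>1 else []):
            print(t,[o[0] for o in g],np.round(fit([(o[1],o[2]) for o in g],*D[t],g[0][3]),4))
```

```text
stand ['scene', 'side'] [ 0.632  -0.022  -3.2225  0.0599]
stand ['scene'] [ 0.627  -0.0213 -3.2214  0.0622]
stand ['side'] [ 0.6346 -0.0218  1.4774  0.0493]
switch ['scene', 'side'] [0.4268 0.0776 1.7554 0.0908]
switch ['scene'] [0.4242 0.0771 1.7985 0.0949]
switch ['side'] [0.4282 0.0782 1.7366 0.0756]
slat0 ['scene', 'side'] [0.462  0.2862 1.6219 0.2072]
slat0 ['scene'] [0.4583 0.2846 1.6496 0.2105]
slat0 ['side'] [0.464  0.2889 1.6149 0.16  ]
slat0 ['scene', 'side'] [0.2193 0.3894 2.0978 0.2478]
slat0 ['scene'] [0.2186 0.389  2.1338 0.3532]
slat0 ['side'] [0.2204 0.3872 2.0801 0.1286]
slat0 ['scene', 'side'] [0.5969 0.2874 1.6561 0.2236]
slat0 ['scene'] [0.5938 0.2915 1.6813 0.2121]
slat0 ['side'] [0.5994 0.288  1.6238 0.1853]
slat0 ['scene', 'side'] [0.3916 0.2984 1.558  0.1948]
slat0 ['scene'] [0.3882 0.2987 1.5597 0.0997]
slat0 ['side'] [0.3938 0.3017 1.5535 0.1785]
slat0 ['scene', 'side'] [0.5274 0.2925 1.6158 0.2615]
slat0 ['scene'] [0.5249 0.2946 1.6181 0.185 ]
slat0 ['side'] [0.5324 0.2927 1.5749 0.304 ]
cheese0 ['scene', 'side'] [ 0.4751 -0.3148  1.6511  0.1694]
cheese0 ['scene'] [ 0.468  -0.3162  1.6927  0.1884]
cheese0 ['side'] [ 0.4751 -0.3154  1.6409  0.1462]
cheese0 ['scene', 'side'] [ 0.2369 -0.2877 -2.5786  0.1882]
cheese0 ['scene'] [ 0.2392 -0.2849 -2.6888  0.2186]
cheese0 ['side'] [ 0.2372 -0.288  -2.5116  0.1367]
cheese0 ['scene', 'side'] [ 0.3767 -0.3226  1.5074  0.1703]
cheese0 ['scene'] [ 0.3708 -0.3226  1.5367  0.1758]
cheese0 ['side'] [ 0.3774 -0.3216  1.5106  0.1558]
```

Run:
```python
from h import *
o=ctrl.get_obs();print(np.round(rot(o['eef_rot']),3),o['time_s'])
a=cv2.imread('pics/a_side.png')[190:290,240:420];b=cv2.imread('pics/a_scene.png')[190:350,280:420]
cv2.imwrite('pics/crop1.png',np.hstack([cv2.resize(a,(432,240),interpolation=cv2.INTER_CUBIC),cv2.resize(b,(210*1,240),interpolation=cv2.INTER_CUBIC)]))
cv2.imwrite('pics/crop2.png',cv2.resize(cv2.imread('pics/a_side.png')[215:265,250:305],(660,600),interpolation=cv2.INTER_CUBIC))
```

```text
[[ 0.963 -0.     0.268]
 [-0.268 -0.     0.963]
 [-0.    -1.    -0.   ]] 1.65
```

View pics/crop1.png

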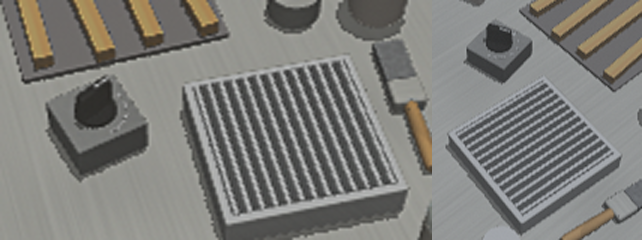

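View pics/crop2.png

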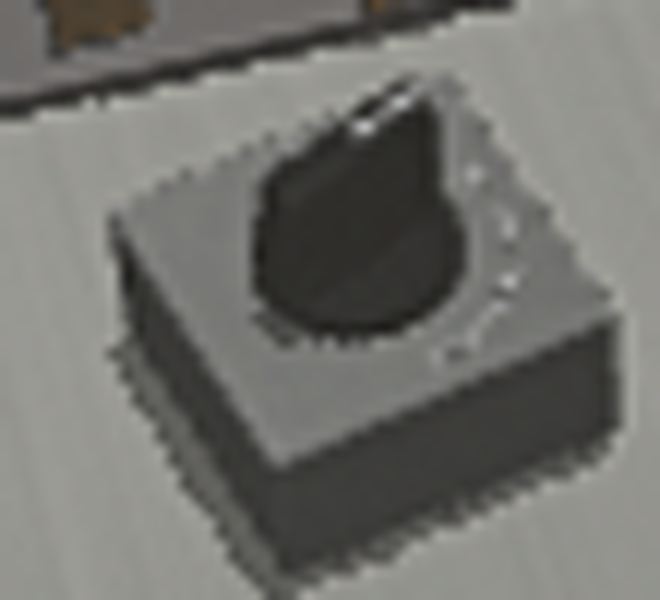

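```bash
python3 -m pendant '[0.025,-0.043,0.002,0,0,0,0.085,0.025,-0.043,0.002,0,0,0,0.085,0.025,-0.043,0.002,0,0,0,0.085,0.025,-0.043,0.002,0,0,0,0.085,0.025,-0.043,0.002,0,0,0,0.085,0.025,-0.043,0.002,0,0,0,0.085,0.025,-0.043,0.002,0,0,0,0.085,0.025,-0.043,0.002,0,0,0,0.085,0.025,-0.043,0.002,0,0,0,0.085,0.025,-0.043,0.002,0,0,0,0.085,0.025,-0.045,0,0,0,0,0.085]'
python3 - <<'E'
from h import *
o=ctrl.get_obs();im=ctrl.camera('wrist');cv2.imwrite('pics/w1.png',im[:,:,::-1]);np.save('w1.npy',cam('wrist',o)[1]);print(o['eef_pos'],o['time_s'],np.round(proj(cam('wrist',o),[.427,.078,.087])))
E
```

```text
time_s: 3.02
eef_pos: [0.4302, 0.0774, 0.2518]
eef_rot: [0.701, -0.7, 0.095, -0.096]
wrist_force: [0.5, -0.2, -0.0]
opening: 0.995
[0.43018267 0.07736775 0.25179874] 3.025 [[320. 218.]]
```

View pics/w1.png

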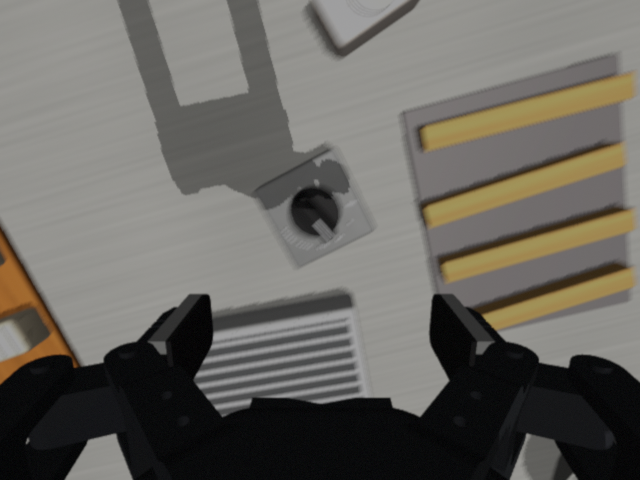

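Run:
```python
from h import *
im=cv2.imread('pics/w1.png');cv2.imwrite('pics/w1c.png',cv2.resize(im[140:275,245:385],(622,600),interpolation=cv2.INTER_CUBIC))
```

```text
(no output)
```

View pics/w1c.png

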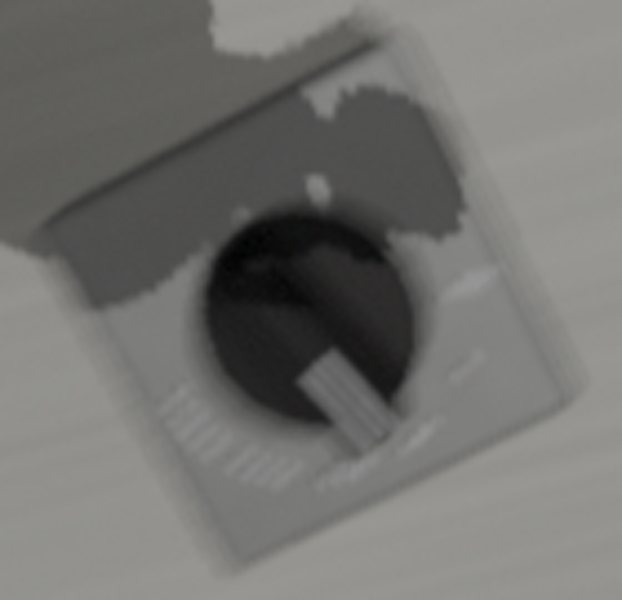

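Run:
```python
from h import *
o=ctrl.get_obs();c=cam('wrist',o);print(o['q'])
g=lambda u,v:(245+u/4.443,140+v/4.443)
print(unproj(c,g(310,320),.053))
P=[unproj(c,g(*p),.045)[:2] for p in((45,225),(385,40),(575,400),(235,565))];print(P,np.mean(P,0))
print(unproj(c,g(322,365),.087),unproj(c,g(375,425),.087))
# mask fit in wrist
for t,dims in(('switch',(.09,.09,0,.045)),):
    for d in ctrl.silhouettes(t,'wrist'): print(d['score'],d['bbox'],np.round(fit([(c,d['mask'])],*dims,(.427,.078,.19)),4))
```

```text
[-0.10318293 -0.15870519  1.90760634 -0.00343294  1.38927382 -1.39832375]
[0.42993127 0.06707222 0.053     ]
[array([0.39596102, 0.01726917]), array([0.3784951 , 0.09793423]), array([0.46450945, 0.11804469]), array([0.48121308, 0.03446379])] [0.43004466 0.06692797]
[0.4329953  0.06929252 0.087     ] [0.44734525 0.07599507 0.087     ]
0.97 [252.2, 145.1, 377.0, 269.1] [0.4281 0.0695 0.2124 0.0419]
```

```bash
cat >> h.py <<'E'
def shot(name):
    o=ctrl.get_obs();im=ctrl.camera('wrist');cv2.imwrite(f'pics/{name}.png',im[:,:,::-1]);c=cam('wrist',o)
    print('t',o['time_s'],'pos',np.round(o['eef_pos'],4),'zyaw',round(np.degrees(np.arctan2(*rot(o['eef_rot'])[[1,0],2])),1),'q6',round(o['q'][5],2),'op',round(o['opening'],3))
    return im,c
def wfit(t,c,dims,x0,cm='wrist',mx=.05):
    out=[]
    for d in ctrl.silhouettes(t,cm):
        m=d['mask']
        if d['score']<.3:continue
        i=init(c,m,dims[3]);
        if x0 is not None and np.hypot(i[0]-x0[0],i[1]-x0[1])>mx: continue
        edge=m[0].any() or m[-1].any() or m[:,0].any() or m[:,-1].any()
        r=fit([(c,m)],*dims,(i[0],i[1],i[2] if x0 is None else x0[2]));out.append(r)
        print(t,round(d['score'],2),[int(v) for v in d['bbox']],np.round(r[:2],4),'yaw',round(np.degrees(r[2]),1),'err',round(r[3],3),'edge' if edge else '')
    return out
E
python3 - <<'E'
from h import *
im,c=shot('w2')
wfit('switch',c,(.09,.09,0,.045),(.427,.078,.19))
wfit('stand',c,(.21,.21,0,.045),None)
wfit('slat0',c,(.2,.024,.008,.028),None)
cv2.imwrite('pics/w2c.png',cv2.resize(im[140:275,245:385,::-1],(622,600),interpolation=cv2.INTER_CUBIC))
E
```

```text
t 3.125 pos [0.4313 0.0751 0.2516] zyaw 74.1 q6 -1.39 op 0.993
switch 0.83 [256, 141, 381, 262] [0.425  0.0751] yaw 12.6 err 0.038 
stand 0.88 [194, 290, 379, 416] [ 0.6336 -0.0251] yaw 85.8 err 0.508 
slat0 0.85 [425, 62, 640, 144] [0.3909 0.2963] yaw 88.5 err 0.072 edge
slat0 0.84 [423, 134, 628, 223] [0.4602 0.281 ] yaw 92.8 err 0.083 
slat0 0.84 [472, 257, 640, 329] [0.5936 0.3201] yaw 93.4 err 0.11 edge
slat0 0.59 [441, 200, 638, 280] [0.5274 0.2888] yaw 91.0 err 0.082 edge
```

View pics/w2c.png

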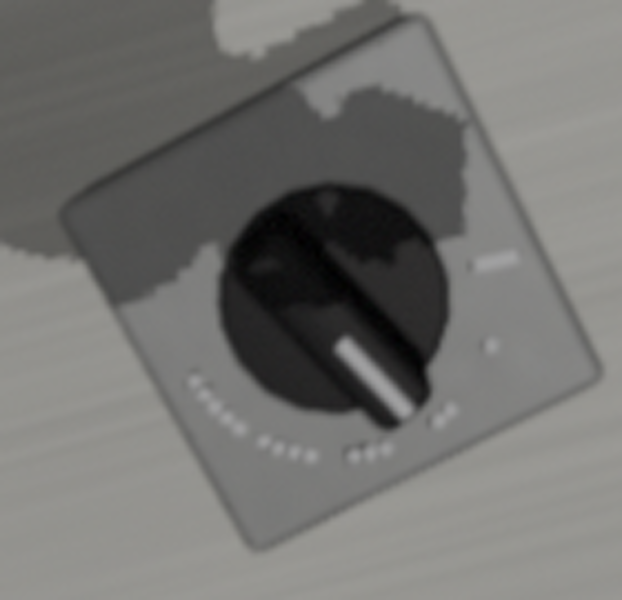

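```bash
python3 -m pendant '[-0.001,0.001,-0.03,0,0,10.6,0.085,-0.001,0,-0.03,0,0,10.6,0.085,-0.001,0.0005,-0.03,0,0,10.6,0.085,-0.001,0,-0.03,0,0,10.6,0.085,-0.001,0,-0.03,0,0,0,0.085,0,0,-0.02,0,0,0,0.05,0,0,-0.02,0,0,0,0.04,0,0,0,0,0,0,0.03,0,0,0,0,0,0,0.005,0,0,0,0,0,0,0.005,0,0,0,0,0,0,0.005]'
```

```text
time_s: 4.7
eef_pos: [0.4261, 0.0759, 0.0618]
eef_rot: [-0.684, 0.691, 0.165, -0.165]
wrist_force: [6.8, -28.1, -17.3]
opening: 0.151
```

```bash
python3 -m pendant '[0,-0.001,0,0,0,0,0.005,0,0,0,0,0,9,0.005,0,0,0,0,0,9,0.005]'; python3 -m pendant '[0,0,0,0,0,9,0.005,0,0,0,0,0,9,0.005,0,0,0,0,0,9,0.005,0,0,0,0,0,9,0.005,0,0,0,0,0,7,0.005,0,0,0,0,0,0,0.005]'; python3 -c "
from h import *
o=ctrl.get_obs();print(o['q'],o['torque'],np.degrees(np.arctan2(*rot(o['eef_rot'])[[1,0],2])))"
```

```text
time_s: 5.08
eef_pos: [0.4259, 0.0757, 0.0618]
eef_rot: [-0.65, 0.656, 0.272, -0.272]
wrist_force: [7.4, -23.0, -16.4]
opening: 0.151
time_s: 5.82
eef_pos: [0.4266, 0.0823, 0.062]
eef_rot: [-0.5, 0.522, 0.478, -0.498]
wrist_force: [1.7, -61.0, -8.8]
opening: 0.151
[-0.05189403  0.11671315  2.07265311 -0.05193805  0.9493471  -3.11708004] [-9.28196951 -0.21675523  0.03884868] 177.3555308828001
```

```bash
python3 -m pendant '[0,0,0,0,0,0,0.04,0,0,0,0,0,0,0.05,0,0,0.05,0,0,0,0.06,0,0,0.06,0,0,-10,0.06,0,0,0.06,0,0,-10,0.06,0,0,0.01,0,0,-10,0.085,0,0,0,0,0,0,0.085]'
python3 - <<'E'
from h import *
im,c=shot('w3');u=proj(c,[.4265,.0765,.06])[0].astype(int);print(u)
p=im[max(0,u[1]-90):u[1]+90,max(0,u[0]-90):u[0]+90,::-1];cv2.imwrite('pics/w3c.png',cv2.resize(p,None,fx=3,fy=3,interpolation=cv2.INTER_CUBIC))
E
```

```text
time_s: 6.7
eef_pos: [0.4255, 0.0935, 0.2426]
eef_rot: [-0.617, 0.626, 0.332, -0.344]
wrist_force: [0.2, 0.4, -1.1]
opening: 0.991
t 6.7 pos [0.4255 0.0935 0.2426] zyaw 147.1 q6 -2.61 op 0.991
[309 206]
```

View pics/w3.png

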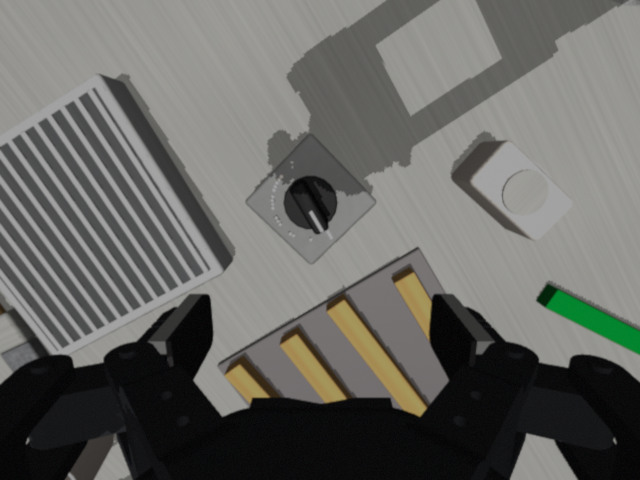

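View pics/w3c.png

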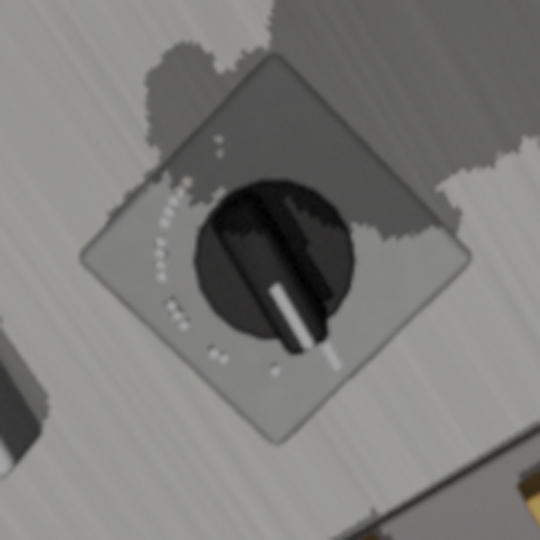

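```bash
python3 -m pendant '[0.014,0.038,0.004,0,0,6.6,0.085,0.014,0.038,0.004,0,0,6.6,0.085,0.014,0.038,0.004,0,0,6.6,0.085,0.014,0.038,0.004,0,0,6.6,0.085,0.014,0.038,0.004,0,0,6.6,0.085,0,0,0,0,0,0,0.085,0,0,0,0,0,0,0.085]'
python3 - <<'E'
from h import *
im,c=shot('w4')
wfit('slat0',c,(.2,.024,.008,.028),None)
wfit('stand',c,(.21,.21,0,.045),None)
E
```

```text
time_s: 7.62
eef_pos: [0.4938, 0.2824, 0.2591]
eef_rot: [0.495, -0.505, -0.493, 0.507]
wrist_force: [-0.1, 0.7, -0.8]
opening: 0.998
t 7.625 pos [0.4938 0.2824 0.2591] zyaw -180.0 q6 -2.81 op 0.998
slat0 0.86 [270, 118, 303, 309] [0.528  0.2886] yaw 91.4 err 0.104 
slat0 0.83 [334, 113, 365, 303] [0.4613 0.2836] yaw 93.3 err 0.106 
slat0 0.82 [511, 228, 595, 357] [0.2218 0.3896] yaw 121.9 err 0.248 
slat0 0.75 [194, 114, 245, 304] [0.5968 0.2854] yaw 94.2 err 0.077 
slat0 0.6 [395, 125, 437, 311] [0.3921 0.2952] yaw 89.0 err 0.093 
slat0 0.6 [378, 0, 418, 9] [0.503  0.0473] yaw -197.2 err 0.238 edge
stand 0.85 [151, 0, 281, 14] [ 0.6339 -0.0273] yaw 265.6 err 0.05 edge
```

View pics/w4.png

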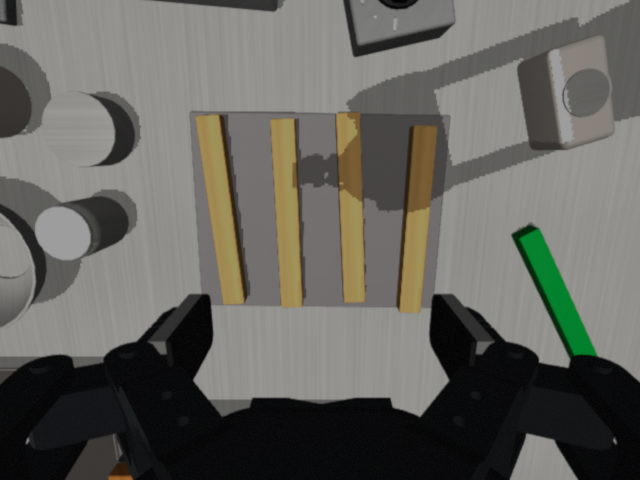

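```bash
python3 -m pendant '[0.035,0.001,-0.04,0,0,1.2,0.05,0.034,0.001,-0.04,0,0,1.2,0.05,0.034,0.001,-0.03,0,0,1.1,0.05,0,0,-0.05,0,0,0,0.05,0,0,-0.05,0,0,0,0.05,0,0,0,0,0,0,0.05]'
python3 - <<'E'
from h import *
im,c=shot('w5')
E
```

```text
time_s: 8.52
eef_pos: [0.5939, 0.2836, 0.0459]
eef_rot: [0.481, -0.489, -0.506, 0.523]
wrist_force: [-0.0, 0.0, 0.5]
opening: 0.584
t 8.525 pos [0.5939 0.2836 0.0459] zyaw -176.6 q6 -2.91 op 0.584
```

View pics/w5.png

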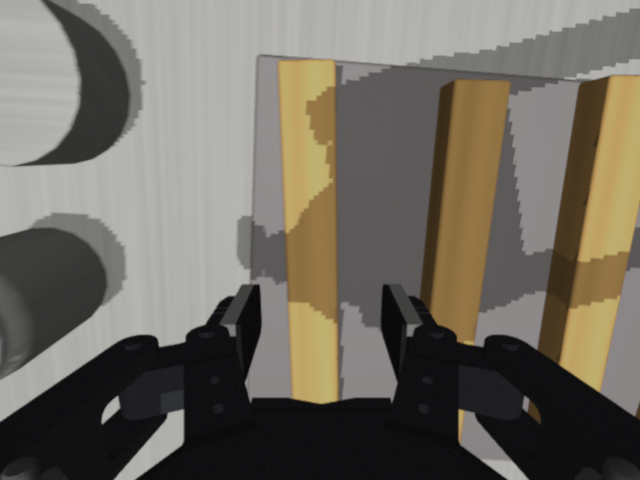

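```bash
python3 -m pendant '[0.003,0.003,-0.017,0,0,-1,0.05,0,0,-0.017,0,0,0,0.05,0,0,0,0,0,0,0.015,0,0,0,0,0,0,0.015,0,0,0,0,0,0,0.015,0,0,0,0,0,0,0.015]';python3 -m pendant '[0,0,0.03,0,0,0,0.015,0,0,0.05,0,0,0,0.015,0,0,0.05,0,0,0,0.015]'
python3 - <<'E'
from h import *
im,c=shot('w6')
E
```

```text
time_s: 9.32
eef_pos: [0.6012, 0.2888, 0.0173]
eef_rot: [0.483, -0.495, -0.505, 0.516]
wrist_force: [-0.5, -0.1, -0.5]
opening: 0.258
time_s: 9.7
eef_pos: [0.6006, 0.2886, 0.1481]
eef_rot: [0.483, -0.495, -0.505, 0.516]
wrist_force: [0.4, 0.0, -1.4]
opening: 0.261
t 9.7 pos [0.6006 0.2886 0.1481] zyaw -177.6 q6 -2.9 op 0.261
```

View pics/w6.png

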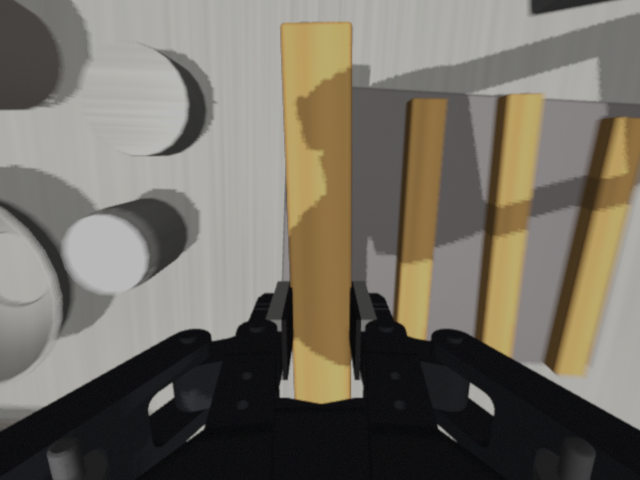

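```bash
python3 -m pendant '[0,0,0.02,0,0,-10.6,0.015,0.004,-0.026,0,0,0,-10.6,0.015,0.004,-0.026,0,0,0,-10.6,0.015,0.005,-0.026,0,0,0,-10.6,0.015,0.005,-0.027,0,0,0,-10.6,0.015,0.005,-0.027,0,0,0,-10.6,0.015,0.005,-0.027,0,0,0,-10.6,0.015,0.005,-0.027,0,0,0,-10.6,0.015,0.005,-0.027,0,0,0,-10.6,0.015,0,-0.025,0,0,0,-1.5,0.015,0,0,0,0,0,0,0.015,0,0,0,0,0,0,0.015]'
python3 - <<'E'
from h import *
im,c=shot('w7')
wfit('stand',c,(.21,.21,0,.045),None)
wfit('slat0',c,(.2,.024,.008,.028),None)
ctrl.camera('side');wfit('stand',cam('side'),(.21,.21,0,.045),None,'side')
ctrl.camera('scene');wfit('stand',cam('scene'),(.21,.21,0,.045),None,'scene')
E
```

```text
time_s: 11.25
eef_pos: [0.6389, 0.0511, 0.1668]
eef_rot: [0.707, -0.706, 0.036, -0.02]
wrist_force: [0.2, 0.1, -0.7]
opening: 0.26
t 11.25 pos [0.6389 0.0511 0.1668] zyaw 85.5 q6 -1.6 op 0.26
stand 0.62 [57, 84, 362, 361] [ 0.6275 -0.0825] yaw 176.2 err 0.349 
slat0 0.96 [281, 21, 350, 401] [0.5894 0.0631] yaw 177.4 err 0.626 
slat0 0.59 [487, 37, 640, 91] [0.5271 0.2895] yaw 92.4 err 0.061 edge
stand 0.98 [317, 210, 411, 293] [ 0.6342 -0.0221] yaw 85.5 err 0.045 
stand 0.53 [327, 330, 361, 387] [ 0.5186 -0.2398] yaw 27.7 err 0.868 
stand 0.33 [268, 220, 289, 242] [0.4853 0.1916] yaw 84.0 err 0.944 
stand 0.85 [289, 243, 404, 345] [ 0.6288 -0.0215] yaw 85.5 err 0.046
```

View pics/w7.png

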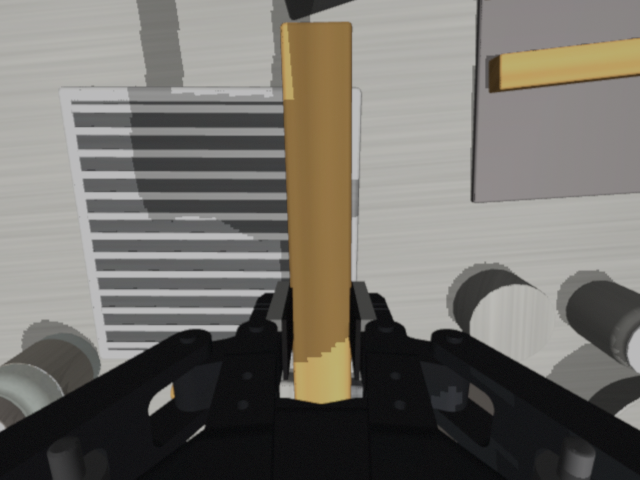

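Run:
```python
from h import *
c=cam('wrist');P=[unproj(c,p,.045)[:2] for p in((62,88),(362,88),(103,357),(358,352))];print(np.round(P,4));
d=P[1]-P[0];print(np.linalg.norm(d),np.degrees(np.arctan2(d[1],d[0])), np.linalg.norm(P[2]-P[0]), (P[1]+P[2])/2)
```

```text
[[ 0.5213 -0.1161]
 [ 0.537   0.0875]
 [ 0.725  -0.1327]
 [ 0.7363  0.0743]]
0.20424088473557894 85.58688375880716 0.20446573479744776 [ 0.63101206 -0.02259779]
```

```bash
python3 -m pendant '[-0.002,0.001,-0.05,0,0,0,0.015,0,0,-0.04,0,0,0,0.015,0,0,-0.01,0,0,0,0.015,0,0,-0.008,0,0,0,0.015,0,0,0,0,0,0,0.015]'
```

```text
time_s: 12.22
eef_pos: [0.6378, 0.0516, 0.0599]
eef_rot: [0.707, -0.706, 0.035, -0.02]
wrist_force: [-0.1, -0.0, -1.2]
opening: 0.259
```

```bash
python3 -m pendant '[0,0,-0.003,0,0,0,0.015,0,0,-0.001,0,0,0,0.015,0,0,0,0,0,0,0.015]'
```

```text
time_s: 12.6
eef_pos: [0.6371, 0.0517, 0.0552]
eef_rot: [0.707, -0.706, 0.036, -0.02]
wrist_force: [-0.2, -0.7, -0.2]
opening: 0.263
```

```bash
python3 -m pendant '[0,0,-0.001,0,0,0,0.015,0,0,0,0,0,0,0.045,0,0,0,0,0,0,0.045,0,0,0.04,0,0,0,0.05,0,0,0.06,0,0,0,0.05,0,0,0.06,0,0,0,0.05]'
python3 - <<'E'
from h import *
im,c=shot('w8')
wfit('slat0',c,(.2,.024,.045,.065),None)
E
```

```text
time_s: 13.35
eef_pos: [0.6366, 0.0517, 0.2153]
eef_rot: [0.707, -0.706, 0.036, -0.019]
wrist_force: [0.3, -0.6, 0.0]
opening: 0.583
t 13.35 pos [0.6366 0.0517 0.2153] zyaw 85.5 q6 -1.6 op 0.583
slat0 0.71 [462, 50, 640, 102] [0.5319 0.2748] yaw 93.1 err 0.136 edge
slat0 0.67 [456, 1, 631, 28] [0.4701 0.2701] yaw 93.0 err 0.032 edge
slat0 0.6 [301, 97, 335, 332] [0.6331 0.0518] yaw 176.6 err 0.065
```

View pics/w8.png

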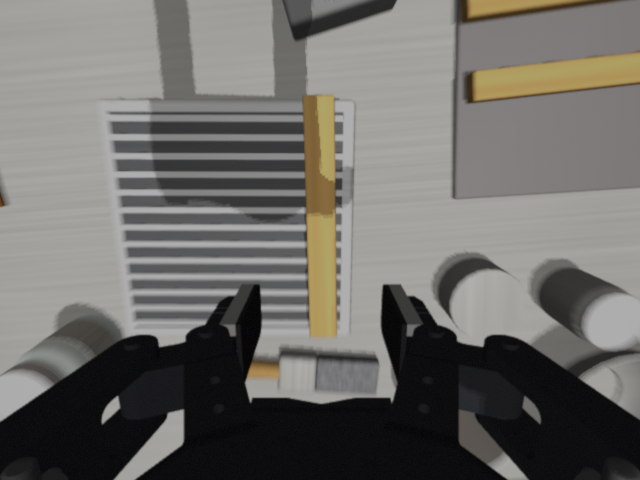

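```bash
python3 -m pendant '[-0.013,0.029,0,0,0,-10.4,0.05,-0.013,0.029,0,0,0,-10.4,0.05,-0.014,0.030,0,0,0,-10.4,0.05,-0.014,0.030,0,0,0,-10.4,0.05,-0.014,0.030,0,0,0,-10.4,0.05,-0.014,0.030,-0.02,0,0,-10.4,0.05,-0.014,0.030,-0.03,0,0,-10.4,0.05,-0.012,0.029,-0.04,0,0,-10.5,0.05,0,0,-0.05,0,0,0,0.05,0,0,-0.025,0,0,0,0.05,0,0,0,0,0,0,0.05,0,0,0,0,0,0,0.05]'
python3 - <<'E'
from h import *
im,c=shot('w9')
E
```

```text
time_s: 14.95
eef_pos: [0.5299, 0.2889, 0.05]
eef_rot: [0.515, -0.504, 0.496, -0.485]
wrist_force: [0.9, 0.0, 0.3]
opening: 0.584
t 14.95 pos [0.5299 0.2889 0.05  ] zyaw 2.2 q6 0.24 op 0.584
```

View pics/w9.png

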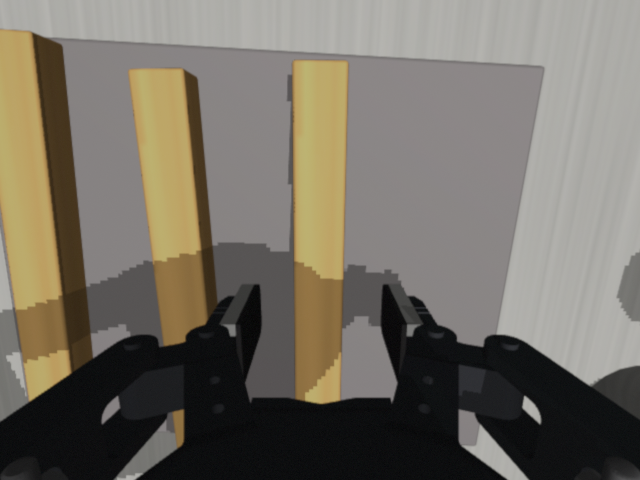

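```bash
python3 -m pendant '[-0.001,0,-0.02,0,0,0,0.05,0,0,-0.014,0,0,0,0.05,0,0,0,0,0,0,0.015,0,0,0,0,0,0,0.015,0,0,0,0,0,0,0.015,0,0,0,0,0,0,0.015]';python3 -m pendant '[0,0,0.04,0,0,0,0.015,0,0,0.06,0,0,0,0.015,0,0,0.05,0,0,0,0.015]';  python3 -m pendant '[0.009,-0.038,0,0,0,8.5,0.015,0.009,-0.038,0,0,0,8.5,0.015,0.009,-0.038,0,0,0,8.5,0.015,0.009,-0.038,0,0,0,8.5,0.015,0.009,-0.039,0,0,0,8.5,0.015,0.010,-0.039,0,0,0,8.5,0.015,0.010,-0.039,0,0,0,8.5,0.015,0.010,-0.039,0,0,0,8.5,0.015,0.010,-0.039,0,0,0,8.5,0.015,0.010,-0.039,0,0,0,7,0.015,0,0,0,0,0,0,0.015,0,0,0,0,0,0,0.015]'
python3 - <<'E'
from h import *
im,c=shot('w10')
E
```

```text
time_s: 15.75
eef_pos: [0.5282, 0.2888, 0.0152]
eef_rot: [0.515, -0.504, 0.496, -0.484]
wrist_force: [0.1, -0.1, 0.1]
opening: 0.261
time_s: 16.12
eef_pos: [0.5282, 0.2888, 0.1673]
eef_rot: [0.515, -0.504, 0.496, -0.485]
wrist_force: [0.6, 0.2, -1.0]
opening: 0.26
time_s: 17.62
eef_pos: [0.6226, -0.0969, 0.1647]
eef_rot: [0.707, -0.706, 0.035, -0.019]
wrist_force: [0.1, -0.1, -0.9]
opening: 0.264
t 17.625 pos [ 0.6226 -0.0969  0.1647] zyaw 85.6 q6 -1.83 op 0.264
```

View pics/w10.png

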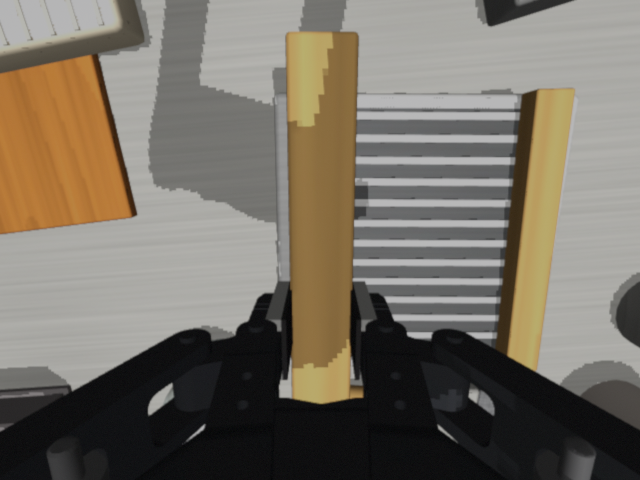

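```bash
python3 -m pendant '[0.002,0,-0.05,0,0,0,0.015,0,0,-0.04,0,0,0,0.015,0,0,-0.015,0,0,0,0.015,0,0,-0.006,0,0,0,0.015,0,0,0,0,0,0,0.015,0,0,0,0,0,0,0.015]'
```

```text
time_s: 18.42
eef_pos: [0.6262, -0.0977, 0.0557]
eef_rot: [-0.706, 0.707, -0.033, 0.019]
wrist_force: [0.4, -0.5, -0.1]
opening: 0.262
```

```bash
python3 -m pendant '[0,0,-0.002,0,0,0,0.015,0,0,-0.002,0,0,0,0.015,0,0,0,0,0,0,0.015,0,0,0,0,0,0,0.015]'
```

```text
time_s: 18.92
eef_pos: [0.6254, -0.0976, 0.0512]
eef_rot: [-0.707, 0.707, -0.034, 0.019]
wrist_force: [-2.0, 0.9, 6.7]
opening: 0.26
```

Contact (6.7 N up). Release and lift.

```bash
python3 -m pendant '[0,0,0.0005,0,0,0,0.045,0,0,0,0,0,0,0.045,0,0,0,0,0,0,0.05,0,0,0.04,0,0,0,0.05,0,0,0.06,0,0,0,0.05,0.0,0.03,0.06,0,0,0,0.05,0.005,0.05,0.01,0,0,0,0.05,0,0,0,0,0,0,0.05,0,0,0,0,0,0,0.05]'
python3 - <<'E'
from h import *
im,c=shot('w11')
wfit('slat0',c,(.2,.024,.045,.065),None)
E
```

```text
time_s: 20.05
eef_pos: [0.6295, -0.0194, 0.2156]
eef_rot: [-0.707, 0.707, -0.035, 0.018]
wrist_force: [-0.2, 0.0, -0.3]
opening: 0.584
t 20.05 pos [ 0.6295 -0.0194  0.2156] zyaw 85.8 q6 -1.71 op 0.584
slat0 0.77 [202, 101, 248, 301] [ 0.6255 -0.0972] yaw 175.3 err 0.253 
slat0 0.73 [538, 0, 640, 29] [0.4694 0.196 ] yaw 75.4 err 0.399 edge
slat0 0.56 [388, 97, 429, 293] [0.6327 0.0515] yaw 176.8 err 0.257
```

View pics/w11.png

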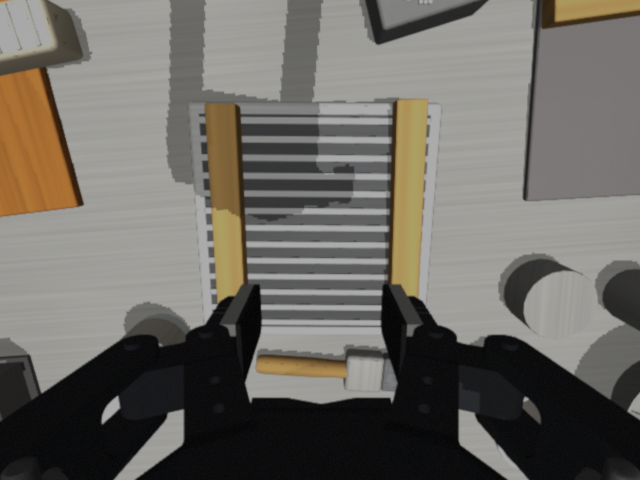

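```bash
python3 -m pendant '[-0.021,0.038,0,0,0,-10.4,0.05,-0.021,0.038,0,0,0,-10.4,0.05,-0.021,0.038,0,0,0,-10.4,0.05,-0.021,0.038,0,0,0,-10.4,0.05,-0.021,0.038,0,0,0,-10.4,0.05,-0.021,0.038,-0.02,0,0,-10.4,0.05,-0.021,0.038,-0.03,0,0,-10.4,0.05,-0.022,0.037,-0.04,0,0,-10,0.05,0,0,-0.05,0,0,0,0.05,0,0,-0.025,0,0,0,0.05,0,0,0,0,0,0,0.05,0,0,0,0,0,0,0.05]'
python3 - <<'E'
from h import *
im,c=shot('w12')
E
```

```text
time_s: 21.65
eef_pos: [0.462, 0.2832, 0.0521]
eef_rot: [0.518, -0.506, 0.493, -0.482]
wrist_force: [0.4, 0.1, 0.7]
opening: 0.583
t 21.65 pos [0.462  0.2832 0.0521] zyaw 2.8 q6 0.25 op 0.583
```

View pics/w12.png

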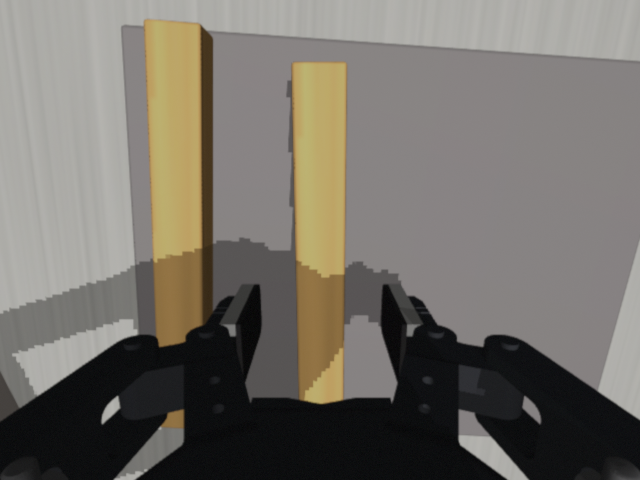

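```bash
python3 -m pendant '[-0.001,0,-0.02,0,0,0,0.05,0,0,-0.016,0,0,0,0.05,0,0,0,0,0,0,0.015,0,0,0,0,0,0,0.015,0,0,0,0,0,0,0.015,0,0,0,0,0,0,0.015]';python3 -m pendant '[0,0,0.04,0,0,0,0.015,0,0,0.06,0,0,0,0.015,0,0,0.05,0,0,0,0.015]';  python3 -m pendant '[0.026,-0.038,0,0,0,-1,0.015,0.026,-0.038,0,0,0,-1,0.015,0.026,-0.039,0,0,0,-1,0.015,0.026,-0.039,0,0,0,-1,0.015,0.026,-0.039,0,0,0,-1,0.015,0.026,-0.039,0,0,0,-1,0.015,0.027,-0.039,0,0,0,-1,0.015,0.027,-0.038,0,0,0,0,0.015,0,0,0,0,0,0,0.015,0,0,0,0,0,0,0.015]'
python3 - <<'E'
from h import *
im,c=shot('w13')
E
```

```text
time_s: 22.45
eef_pos: [0.4602, 0.2837, 0.0157]
eef_rot: [0.518, -0.507, 0.493, -0.481]
wrist_force: [0.4, -0.6, 1.7]
opening: 0.261
time_s: 22.82
eef_pos: [0.4601, 0.2837, 0.1675]
eef_rot: [0.518, -0.507, 0.493, -0.481]
wrist_force: [0.9, -0.1, -0.1]
opening: 0.259
time_s: 24.08
eef_pos: [0.6694, -0.025, 0.1648]
eef_rot: [0.487, -0.476, 0.524, -0.511]
wrist_force: [-0.5, 0.1, -0.5]
opening: 0.264
t 24.075 pos [ 0.6694 -0.025   0.1648] zyaw -4.1 q6 -0.16 op 0.264
```

View pics/w13.png

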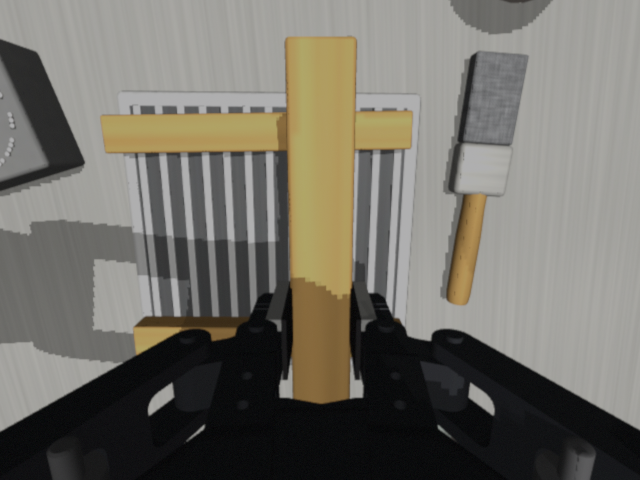

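```bash
python3 -m pendant '[0.0015,0,-0.05,0,0,0,0.015,0,0,-0.03,0,0,0,0.015,0,0,-0.01,0,0,0,0.015,0,0,0,0,0,0,0.015,0,0,0,0,0,0,0.015]';python3 -m pendant '[0,0,-0.002,0,0,0,0.015,0,0,-0.001,0,0,0,0.015,0,0,0,0,0,0,0.015,0,0,0,0,0,0,0.015]'
```

```text
time_s: 24.75
eef_pos: [0.6726, -0.0253, 0.0772]
eef_rot: [0.488, -0.476, 0.522, -0.513]
wrist_force: [0.7, 0.5, 0.4]
opening: 0.262
time_s: 25.25
eef_pos: [0.6717, -0.0255, 0.0727]
eef_rot: [0.488, -0.476, 0.523, -0.512]
wrist_force: [-0.9, 0.1, 1.3]
opening: 0.262
```

```bash
python3 -m pendant '[0,0,-0.0005,0,0,0,0.015,0,0,0,0,0,0,0.045,0,0,0,0,0,0,0.045,0,0,0,0,0,0,0.045,0,0,0.03,0,0,0,0.045,0,0,0.06,0,0,0,0.05,-0.03,0.02,0.06,0,0,0,0.05,0,0,0,0,0,0,0.05,0,0,0,0,0,0,0.05]'
python3 - <<'E'
from h import *
im,c=shot('w14')
wfit('slat0',c,(.2,.024,.065,.085),(.671,-.025,1.5),mx=.08)
E
```

```text
time_s: 26.38
eef_pos: [0.6444, -0.0074, 0.2151]
eef_rot: [0.488, -0.476, 0.523, -0.512]
wrist_force: [-1.5, 0.6, -0.4]
opening: 0.584
t 26.375 pos [ 0.6444 -0.0074  0.2151] zyaw -4.1 q6 -0.14 op 0.584
slat0 0.84 [336, 121, 374, 370] [ 0.6708 -0.0255] yaw 86.1 err 0.053 
slat0 0.57 [193, 306, 384, 343] [ 0.6313 -0.0864] yaw 175.4 err 0.646
```

View pics/w14.png

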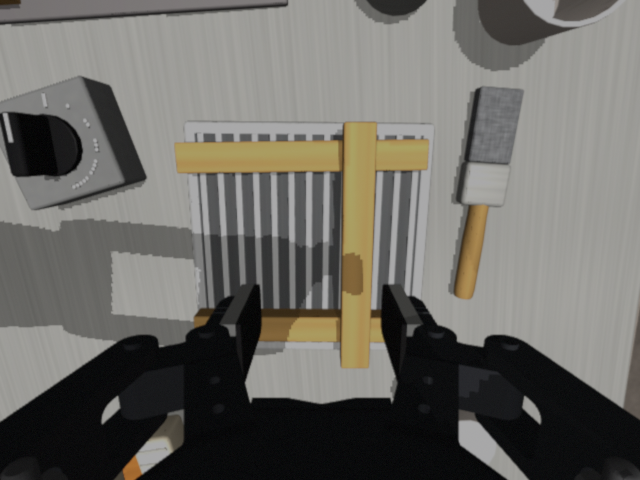

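```bash
python3 -m pendant '[-0.0315,0.038,0,0,0,1,0.05,-0.0315,0.038,0,0,0,1,0.05,-0.0315,0.038,0,0,0,1,0.05,-0.0315,0.038,0,0,0,0,0.05,-0.0315,0.038,0,0,0,0,0.05,-0.0315,0.038,-0.02,0,0,0,0.05,-0.0315,0.038,-0.03,0,0,0,0.05,-0.032,0.038,-0.04,0,0,0,0.05,0,0,-0.05,0,0,0,0.05,0,0,-0.025,0,0,0,0.05,0,0,0,0,0,0,0.05,0,0,0,0,0,0,0.05]'
python3 - <<'E'
from h import *
im,c=shot('w15')
E
```

```text
time_s: 27.98
eef_pos: [0.3933, 0.2956, 0.0514]
eef_rot: [0.501, -0.49, 0.511, -0.499]
wrist_force: [0.2, -0.0, 0.3]
opening: 0.581
t 27.975 pos [0.3933 0.2956 0.0514] zyaw -1.1 q6 0.39 op 0.581
```

View pics/w15.png

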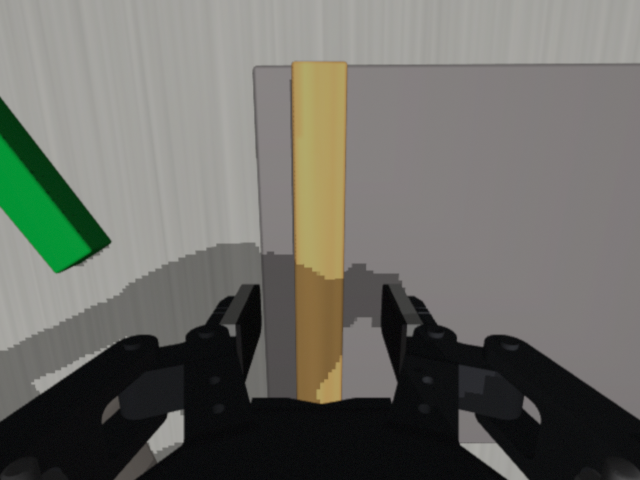

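```bash
python3 -m pendant '[-0.001,0,-0.02,0,0,0,0.05,0,0,-0.016,0,0,0,0.05,0,0,0,0,0,0,0.015,0,0,0,0,0,0,0.015,0,0,0,0,0,0,0.015,0,0,0,0,0,0,0.015]';python3 -m pendant '[0,0,0.04,0,0,0,0.015,0,0,0.06,0,0,0,0.015,0,0,0.05,0,0,0,0.015]';  python3 -m pendant '[0.025,-0.039,0,0,0,-1,0.015,0.025,-0.039,0,0,0,-1,0.015,0.025,-0.039,0,0,0,-1.3,0.015,0.025,-0.039,0,0,0,0,0.015,0.025,-0.039,0,0,0,0,0.015,0.025,-0.040,0,0,0,0,0.015,0.025,-0.040,0,0,0,0,0.015,0.025,-0.040,0,0,0,0,0.015,0,0,0,0,0,0,0.015,0,0,0,0,0,0,0.015]'
python3 - <<'E'
from h import *
im,c=shot('w16')
E
```

```text
time_s: 28.78
eef_pos: [0.392, 0.2959, 0.0155]
eef_rot: [0.501, -0.489, 0.51, -0.499]
wrist_force: [-0.1, -0.6, -0.9]
opening: 0.261
time_s: 29.15
eef_pos: [0.3919, 0.2958, 0.1674]
eef_rot: [0.501, -0.489, 0.51, -0.499]
wrist_force: [0.8, 0.6, -0.4]
opening: 0.261
time_s: 30.4
eef_pos: [0.5912, -0.019, 0.1648]
eef_rot: [0.486, -0.475, 0.525, -0.513]
wrist_force: [0.1, 1.2, -0.0]
opening: 0.263
t 30.4 pos [ 0.5912 -0.019   0.1648] zyaw -4.4 q6 -0.18 op 0.263
```

View pics/w16.png

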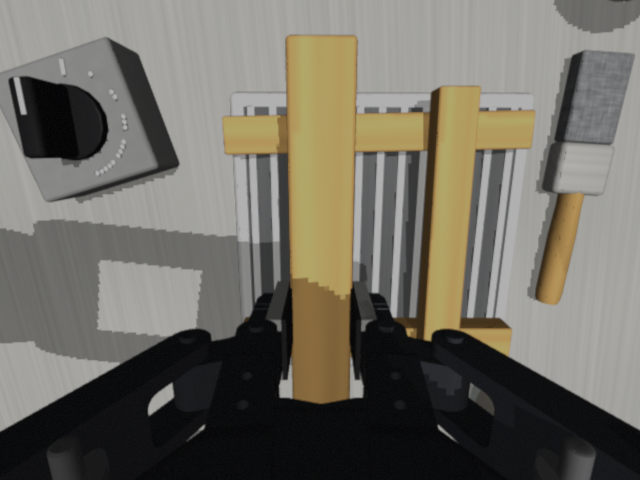

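```bash
python3 -m pendant '[-0.001,0,-0.05,0,0,0,0.015,0,0,-0.03,0,0,0,0.015,0,0,-0.01,0,0,0,0.015,0,0,-0.003,0,0,0,0.015,0,0,0,0,0,0,0.015,0,0,0,0,0,0,0.015]';python3 -m pendant '[0,0,-0.0007,0,0,0,0.015,0,0,0,0,0,0,0.015,0,0,0,0,0,0,0.045,0,0,0,0,0,0,0.045,0,0,0,0,0,0,0.045,0,0,0.03,0,0,0,0.045,0,0,0.06,0,0,0,0.05,0.03,-0.01,0.06,0,0,0,0.05,0,-0.03,0,0,0,0,0.05,0,0,0,0,0,0,0.05,0,0,0,0,0,0,0.05]'
python3 - <<'E'
from h import *
im,c=shot('w17')
wfit('slat0',c,(.2,.024,.065,.085),(.631,-.025,1.5),mx=.08)
for n in('side','scene'):
    ctrl.camera(n);wfit('cheese0',cam(n),(.12,.04,.012,.052),None,n)
E
```

```text
time_s: 31.2
eef_pos: [0.5917, -0.0194, 0.0734]
eef_rot: [0.487, -0.474, 0.524, -0.514]
wrist_force: [1.3, -0.6, -1.4]
opening: 0.265
time_s: 32.58
eef_pos: [0.6177, -0.058, 0.2157]
eef_rot: [0.486, -0.475, 0.525, -0.513]
wrist_force: [-0.7, 0.7, -0.8]
opening: 0.585
t 32.575 pos [ 0.6177 -0.058   0.2157] zyaw -4.4 q6 -0.22 op 0.585
slat0 0.98 [367, 41, 411, 313] [ 0.6706 -0.0266] yaw 85.9 err 0.116 
slat0 0.93 [216, 253, 452, 288] [ 0.6253 -0.09  ] yaw -5.3 err 0.421 
slat0 0.75 [262, 40, 300, 310] [ 0.5908 -0.0196] yaw 85.7 err 0.058 
slat0 0.62 [197, 65, 462, 105] [0.6351 0.0479] yaw -3.1 err 0.412 
cheese0 0.79 [290, 345, 320, 399] [ 0.377  -0.3211] yaw 86.8 err 0.155 
cheese0 0.72 [217, 353, 264, 402] [ 0.2407 -0.2878] yaw -141.0 err 0.225 
cheese0 0.66 [314, 317, 350, 370] [ 0.4633 -0.2702] yaw 93.3 err 0.128 
cheese0 0.75 [166, 270, 220, 314] [ 0.3711 -0.3236] yaw 84.4 err 0.166 
cheese0 0.74 [156, 239, 201, 261] [ 0.2393 -0.2855] yaw -154.7 err 0.233 
cheese0 0.6 [202, 280, 255, 319] [ 0.4569 -0.2702] yaw 102.1 err 0.221 
cheese0 0.38 [309, 339, 339, 382] [ 0.7307 -0.1787] yaw 132.7 err 0.414
```

View pics/w17.png

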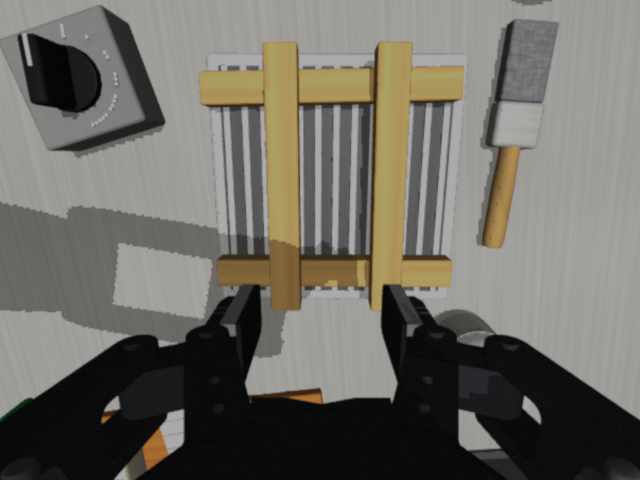

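```bash
python3 -m pendant '[-0.033,-0.04,0.006,0,0,0.7,0.07,-0.033,-0.04,0.006,0,0,0.7,0.07,-0.033,-0.04,0.006,0,0,0.7,0.07,-0.033,-0.04,0.006,0,0,0.7,0.07,-0.033,-0.04,0.006,0,0,0.7,0.07,-0.033,-0.04,0.006,0,0,0.7,0.07,0,0,0,0,0,0,0.07,0,0,0,0,0,0,0.07]'
python3 - <<'E'
from h import *
im,c=shot('w18')
wfit('cheese0',c,(.12,.04,.012,.052),None)
E
```

```text
time_s: 33.88
eef_pos: [0.4206, -0.2982, 0.2527]
eef_rot: [0.505, -0.493, 0.507, -0.495]
wrist_force: [0.4, -0.4, -0.8]
opening: 0.818
t 33.875 pos [ 0.4206 -0.2982  0.2527] zyaw -0.2 q6 -0.86 op 0.818
cheese0 0.96 [255, 183, 298, 302] [ 0.3758 -0.325 ] yaw 87.5 err 0.102 
cheese0 0.63 [337, 123, 388, 251] [ 0.4602 -0.2737] yaw 96.2 err 0.076 
cheese0 0.62 [79, 153, 199, 247] [ 0.2388 -0.285 ] yaw -149.9 err 0.169
```

View pics/w18.png

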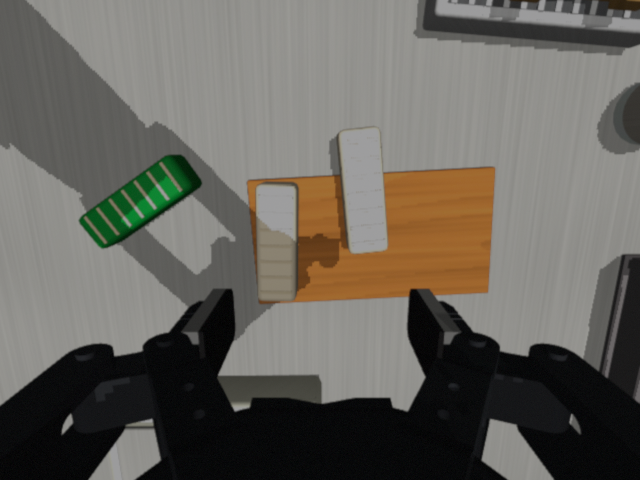

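```bash
python3 -m pendant '[0.02,0.0125,-0.04,0,0,3,0.065,0.0195,0.012,-0.05,0,0,3.3,0.065,0,0,-0.05,0,0,0,0.065,0,0,-0.03,0,0,0,0.065,0,0,0,0,0,0,0.065,0,0,0,0,0,0,0.065]'
python3 - <<'E'
from h import *
im,c=shot('w19')
E
```

```text
time_s: 34.72
eef_pos: [0.461, -0.274, 0.0839]
eef_rot: [0.531, -0.521, 0.478, -0.467]
wrist_force: [-0.1, -0.5, 0.4]
opening: 0.763
t 34.725 pos [ 0.461  -0.274   0.0839] zyaw 6.2 q6 -0.88 op 0.763
```

View pics/w19.png

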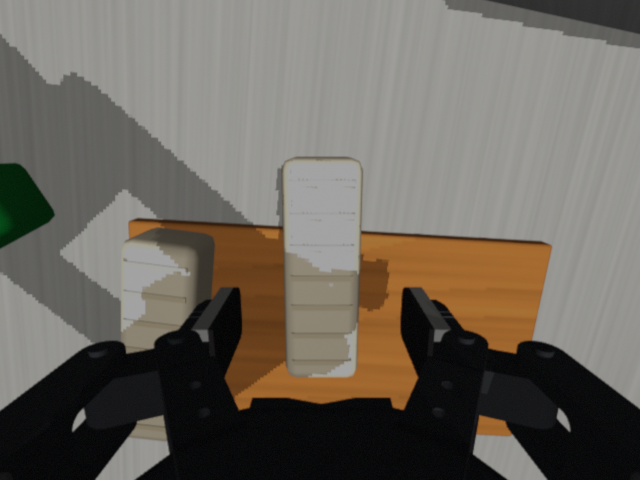

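```bash
python3 -m pendant '[0,0,-0.04,0,0,0,0.065,0,0,-0.028,0,0,0,0.065,0,0,0,0,0,0,0.065,0,0,0,0,0,0,0.025,0,0,0,0,0,0,0.025,0,0,0,0,0,0,0.025,0,0,0,0,0,0,0.025]';python3 -m pendant '[0,0,0.02,0,0,0,0.025,0,0,0.05,0,0,0,0.025,0,0,0.06,0,0,0,0.025,0,0,0.04,0,0,0,0.025,0,0,0,0,0,0,0.025]'
python3 - <<'E'
from h import *
im,c=shot('w20')
E
```

```text
time_s: 35.65
eef_pos: [0.4614, -0.2754, 0.017]
eef_rot: [0.531, -0.521, 0.477, -0.468]
wrist_force: [0.8, 0.4, 7.4]
opening: 0.462
time_s: 36.28
eef_pos: [0.462, -0.2759, 0.1896]
eef_rot: [0.531, -0.521, 0.475, -0.47]
wrist_force: [-0.3, 0.2, -1.6]
opening: 0.459
t 36.275 pos [ 0.462  -0.2759  0.1896] zyaw 6.1 q6 -0.88 op 0.459
```

View pics/w20.png

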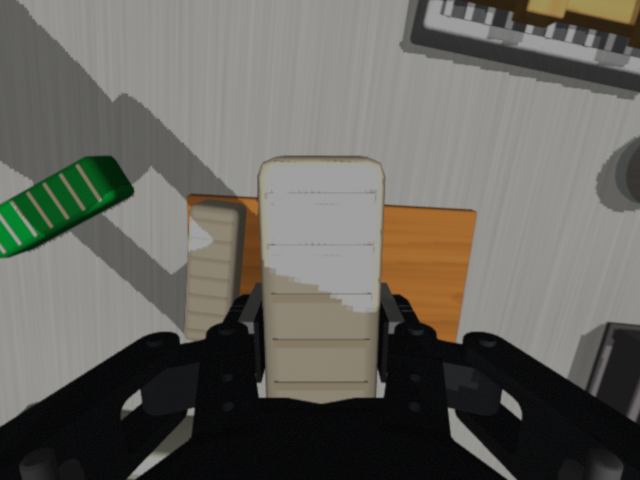

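```bash
python3 -m pendant '[0.0215,0.037,0,0,0,9.9,0.025,0.0215,0.037,0,0,0,9.9,0.025,0.0215,0.037,0,0,0,9.9,0.025,0.0215,0.037,0,0,0,9.9,0.025,0.0215,0.037,0,0,0,9.9,0.025,0.0215,0.037,0,0,0,10,0.025,0.0215,0.038,0,0,0,10,0.025,0.022,0.038,0,0,0,10,0.025,0,0,0,0,0,0,0.025,0,0,0,0,0,0,0.025]'
python3 - <<'E'
from h import *
im,c=shot('w21')
E
```

```text
time_s: 37.58
eef_pos: [0.6311, 0.024, 0.1827]
eef_rot: [0.707, -0.706, 0.037, -0.018]
wrist_force: [0.3, -0.5, -0.1]
opening: 0.463
t 37.575 pos [0.6311 0.024  0.1827] zyaw 85.6 q6 -1.64 op 0.463
```

View pics/w21.png

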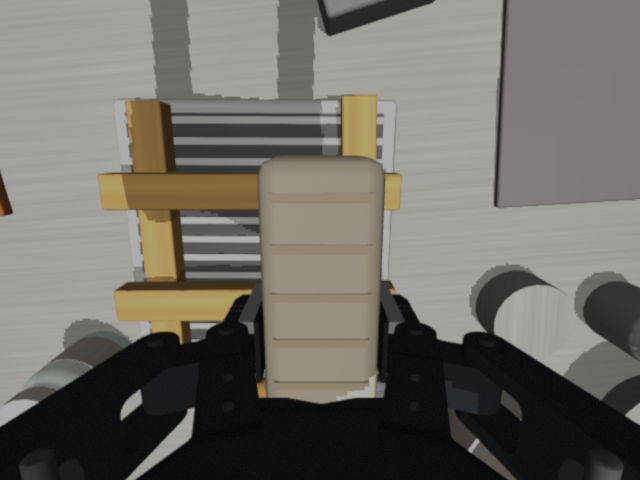

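```bash
python3 -m pendant '[0.003,-0.001,-0.05,0,0,0,0.025,0,0,-0.03,0,0,0,0.025,0,0,-0.008,0,0,0,0.025,0,0,0,0,0,0,0.025,0,0,0,0,0,0,0.025]';python3 -m pendant '[0,0,-0.002,0,0,0,0.025,0,0,0,0,0,0,0.025,0,0,0,0,0,0,0.025]'
```

```text
time_s: 38.25
eef_pos: [0.6366, 0.0225, 0.0986]
eef_rot: [-0.707, 0.707, -0.034, 0.02]
wrist_force: [-0.1, 0.3, -2.2]
opening: 0.458
time_s: 38.62
eef_pos: [0.6355, 0.0231, 0.095]
eef_rot: [0.707, -0.706, 0.035, -0.019]
wrist_force: [-0.4, -0.3, -1.2]
opening: 0.461
```

```bash
python3 -m pendant '[0,0,-0.003,0,0,0,0.025,0,0,0,0,0,0,0.025,0,0,0,0,0,0,0.025]';python3 -m pendant '[0,0,-0.0015,0,0,0,0.025,0,0,0,0,0,0,0.025]'
```

```text
time_s: 39.0
eef_pos: [0.6353, 0.023, 0.0916]
eef_rot: [0.707, -0.706, 0.035, -0.019]
wrist_force: [-0.3, -0.9, -1.6]
opening: 0.461
time_s: 39.25
eef_pos: [0.6355, 0.023, 0.0902]
eef_rot: [0.707, -0.706, 0.035, -0.019]
wrist_force: [-0.2, -0.7, -1.6]
opening: 0.461
```

```bash
python3 -m pendant '[0,0,-0.001,0,0,0,0.025,0,0,0,0,0,0,0.025]';python3 -m pendant '[0,0,-0.001,0,0,0,0.025,0,0,0,0,0,0,0.025]'
```

```text
time_s: 39.5
eef_pos: [0.6356, 0.023, 0.0901]
eef_rot: [0.707, -0.706, 0.035, -0.019]
wrist_force: [-3.7, -0.8, 5.1]
opening: 0.462
time_s: 39.75
eef_pos: [0.6357, 0.0229, 0.09]
eef_rot: [0.707, -0.707, 0.035, -0.019]
wrist_force: [-6.4, 0.5, 10.7]
opening: 0.458
```

```bash
python3 -m pendant '[0,0,0.001,0,0,0,0.025,0,0,0,0,0,0,0.06,0,0,0,0,0,0,0.06,0,0,0.03,0,0,0,0.06,0,0,0.06,0,0,0,0.065,0,-0.03,0.06,0,0,0,0.065,0,-0.03,0,0,0,0,0.065,0,0,0,0,0,0,0.065,0,0,0,0,0,0,0.065]'
python3 - <<'E'
from h import *
im,c=shot('w22')
wfit('cheese0',c,(.12,.04,.085,.125),None)
for n in('side','scene'):
    ctrl.camera(n);wfit('cheese0',cam(n),(.12,.04,.012,.052),(.4,-.3,1.57),n,mx=.15)
E
```

```text
time_s: 40.88
eef_pos: [0.6349, -0.0345, 0.234]
eef_rot: [0.707, -0.706, 0.036, -0.019]
wrist_force: [1.0, -0.6, -0.1]
opening: 0.764
t 40.875 pos [ 0.6349 -0.0345  0.234 ] zyaw 85.6 q6 -1.73 op 0.764
cheese0 0.81 [367, 148, 432, 311] [0.634  0.0224] yaw 177.2 err 0.145 
cheese0 0.53 [209, 156, 461, 186] [ 0.5922 -0.0565] yaw 88.8 err 0.576 
cheese0 0.63 [290, 345, 318, 402] [ 0.3765 -0.3216] yaw 87.5 err 0.116 
cheese0 0.88 [156, 239, 201, 262] [ 0.2416 -0.2849] yaw 26.1 err 0.208 
cheese0 0.83 [167, 270, 219, 313] [ 0.371 -0.323] yaw 85.7 err 0.146
```

View pics/w22.png

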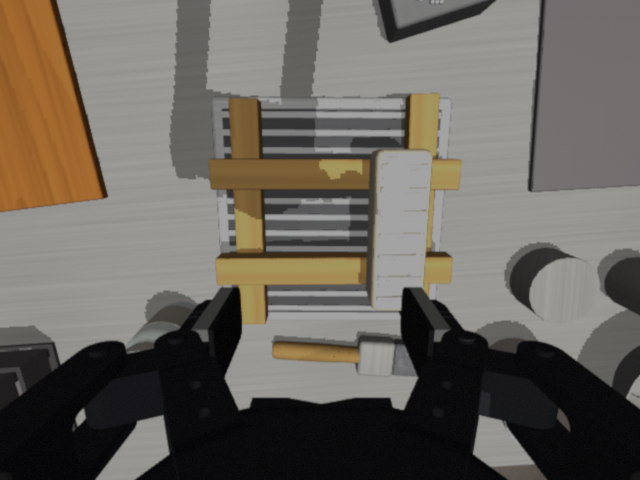

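```bash
python3 -m pendant '[-0.029,-0.032,0,0,0,-9.8,0.065,-0.029,-0.032,0,0,0,-9.8,0.065,-0.029,-0.032,0,0,0,-9.8,0.065,-0.029,-0.032,0,0,0,-9.8,0.065,-0.029,-0.032,0,0,0,-9.8,0.065,-0.029,-0.032,0,0,0,-9.8,0.065,-0.029,-0.032,-0.02,0,0,-9.8,0.065,-0.029,-0.033,-0.03,0,0,-9.8,0.065,-0.028,-0.033,-0.05,0,0,-9.9,0.065,0,0,-0.05,0,0,0,0.065,0,0,0,0,0,0,0.065,0,0,0,0,0,0,0.065]'
python3 - <<'E'
from h import *
im,c=shot('w23')
wfit('cheese0',c,(.12,.04,.012,.052),None)
E
```

```text
time_s: 42.68
eef_pos: [0.378, -0.3236, 0.0894]
eef_rot: [0.494, -0.483, 0.516, -0.506]
wrist_force: [0.2, -0.2, 0.5]
opening: 0.763
t 42.675 pos [ 0.378  -0.3236  0.0894] zyaw -2.6 q6 -0.92 op 0.763
cheese0 0.83 [0, 112, 180, 293] [ 0.2377 -0.2865] yaw -151.4 err 0.097 edge
cheese0 0.61 [275, 160, 356, 375] [ 0.3754 -0.3255] yaw 89.1 err 0.09
```

View pics/w23.png

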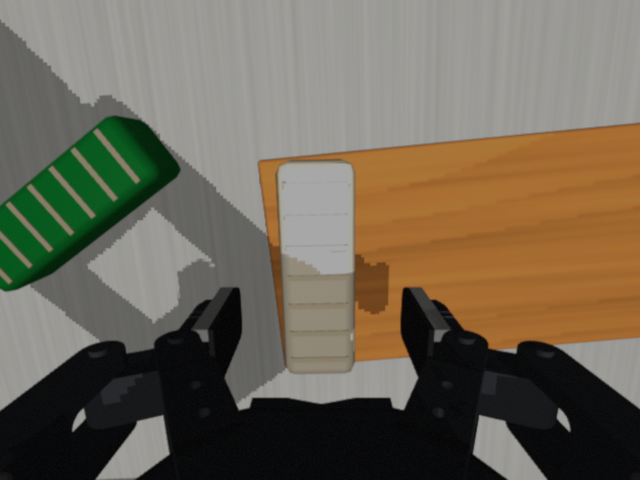

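```bash
python3 -m pendant '[-0.002,-0.0015,-0.04,0,0,0.5,0.065,0,0,-0.031,0,0,0,0.065,0,0,0,0,0,0,0.065,0,0,0,0,0,0,0.025,0,0,0,0,0,0,0.025,0,0,0,0,0,0,0.025,0,0,0,0,0,0,0.025]';python3 -m pendant '[0,0,0.02,0,0,0,0.025,0,0,0.05,0,0,0,0.025,0,0,0.06,0,0,0,0.025,0,0,0.04,0,0,0,0.025,0,0,0,0,0,0,0.025]'
python3 - <<'E'
from h import *
im,c=shot('w24')
E
```

```text
time_s: 43.65
eef_pos: [0.3763, -0.3263, 0.0192]
eef_rot: [0.496, -0.485, 0.514, -0.505]
wrist_force: [-0.4, 0.6, 7.6]
opening: 0.461
time_s: 44.28
eef_pos: [0.3767, -0.3269, 0.1918]
eef_rot: [0.496, -0.485, 0.512, -0.507]
wrist_force: [-0.0, -0.2, -2.2]
opening: 0.458
t 44.275 pos [ 0.3767 -0.3269  0.1918] zyaw -2.2 q6 -0.93 op 0.458
```

View pics/w24.png

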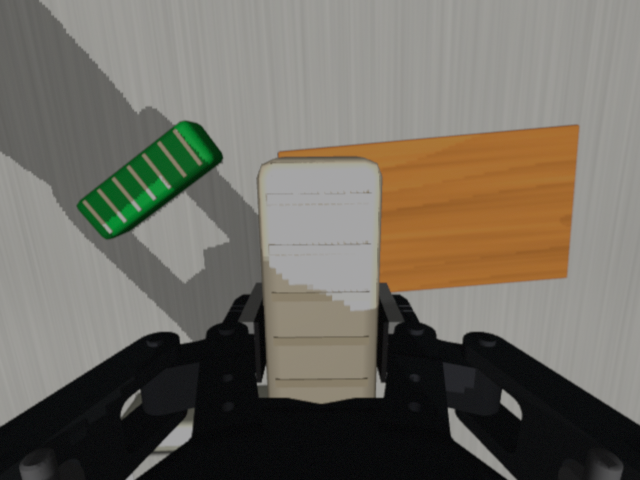

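```bash
python3 -m pendant '[0.028,0.029,0,0,0,9.8,0.025,0.028,0.029,0,0,0,9.8,0.025,0.028,0.029,0,0,0,9.8,0.025,0.028,0.029,0,0,0,9.8,0.025,0.028,0.029,0,0,0,9.8,0.025,0.028,0.029,0,0,0,9.8,0.025,0.028,0.029,0,0,0,9.8,0.025,0.028,0.029,0,0,0,9.8,0.025,0.028,0.0275,0,0,0,9.4,0.025,0,0,0,0,0,0,0.025,0,0,0,0,0,0,0.025]'
python3 - <<'E'
from h import *
im,c=shot('w25')
E
```

```text
time_s: 45.7
eef_pos: [0.6257, -0.065, 0.185]
eef_rot: [0.707, -0.706, 0.037, -0.018]
wrist_force: [-0.8, -0.3, -0.8]
opening: 0.459
t 45.7 pos [ 0.6257 -0.065   0.185 ] zyaw 85.6 q6 -1.78 op 0.459
```

View pics/w25.png

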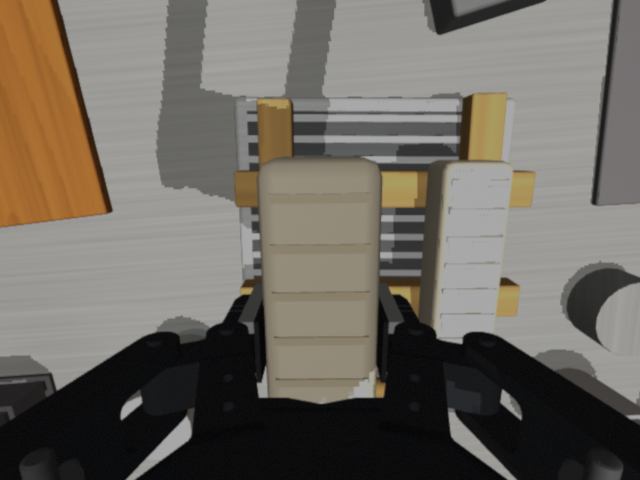

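```bash
python3 -m pendant '[0.002,-0.002,-0.05,0,0,0,0.025,0,0,-0.03,0,0,0,0.025,0,0,-0.01,0,0,0,0.025,0,0,0,0,0,0,0.025,0,0,0,0,0,0,0.025,0,0,0,0,0,0,0.025]';python3 -m pendant '[0,0,-0.002,0,0,0,0.025,0,0,0,0,0,0,0.025,0,0,0,0,0,0,0.025]'
```

```text
time_s: 46.5
eef_pos: [0.6299, -0.0675, 0.0985]
eef_rot: [-0.706, 0.707, -0.034, 0.02]
wrist_force: [0.9, -0.3, -1.6]
opening: 0.46
time_s: 46.88
eef_pos: [0.6289, -0.0671, 0.0948]
eef_rot: [0.707, -0.706, 0.035, -0.019]
wrist_force: [0.1, -0.1, -0.8]
opening: 0.46
```

```bash
python3 -m pendant '[0,0,-0.001,0,0,0,0.025,0,0,0,0,0,0,0.025]'
```

```text
time_s: 47.12
eef_pos: [0.6288, -0.0671, 0.0937]
eef_rot: [0.707, -0.706, 0.035, -0.019]
wrist_force: [0.6, -0.6, -1.7]
opening: 0.464
```

```bash
python3 -m pendant '[0,0,-0.0015,0,0,0,0.025,0,0,0,0,0,0,0.025]';python3 -m pendant '[0,0,-0.001,0,0,0,0.025,0,0,0,0,0,0,0.025]'
```

```text
time_s: 47.38
eef_pos: [0.6291, -0.0672, 0.0924]
eef_rot: [0.707, -0.706, 0.035, -0.019]
wrist_force: [-0.1, 0.2, -2.4]
opening: 0.462
time_s: 47.62
eef_pos: [0.6291, -0.0672, 0.0923]
eef_rot: [0.707, -0.707, 0.035, -0.019]
wrist_force: [-3.0, 0.2, 5.3]
opening: 0.463
```

```bash
python3 -m pendant '[0,0,0,0,0,0,0.06,0,0,0,0,0,0,0.06,0,0,0.03,0,0,0,0.06,0,0,0.06,0,0,0,0.06,0,0.03,0.05,0,0,0,0.06,-0.02,0.03,0.01,0,0,0,0.06,0,0,0,0,0,0,0.06,0,0,0,0,0,0,0.06]'
python3 - <<'E'
from h import *
im,c=shot('w26')
wfit('cheese0',c,(.12,.04,.085,.125),(.63,-.02,0),mx=.09)
for n in('side','scene'):
    i=ctrl.camera(n);cv2.imwrite(f'pics/b_{n}.png',i[:,:,::-1]);wfit('cheese0',cam(n),(.12,.04,.085,.125),(.63,-.02,0),n,mx=.1)
E
```

```text
time_s: 48.62
eef_pos: [0.6088, -0.0074, 0.2407]
eef_rot: [-0.707, 0.707, -0.035, 0.019]
wrist_force: [0.4, -0.2, -0.2]
opening: 0.705
t 48.625 pos [ 0.6088 -0.0074  0.2407] zyaw 85.6 q6 -1.7 op 0.705
cheese0 0.76 [336, 185, 394, 336] [0.6351 0.0225] yaw -3.6 err 0.08 
cheese0 0.56 [213, 184, 279, 340] [ 0.6285 -0.066 ] yaw -5.1 err 0.24 
cheese0 0.81 [344, 227, 389, 257] [ 0.6299 -0.0639] yaw -1.9 err 0.185 
cheese0 0.76 [332, 204, 379, 230] [0.6384 0.026 ] yaw -1.8 err 0.173 
cheese0 0.97 [312, 254, 359, 308] [ 0.6238 -0.064 ] yaw -8.1 err 0.156 
cheese0 0.86 [340, 239, 387, 283] [0.6306 0.0264] yaw -8.0 err 0.137
```

View pics/w26.png

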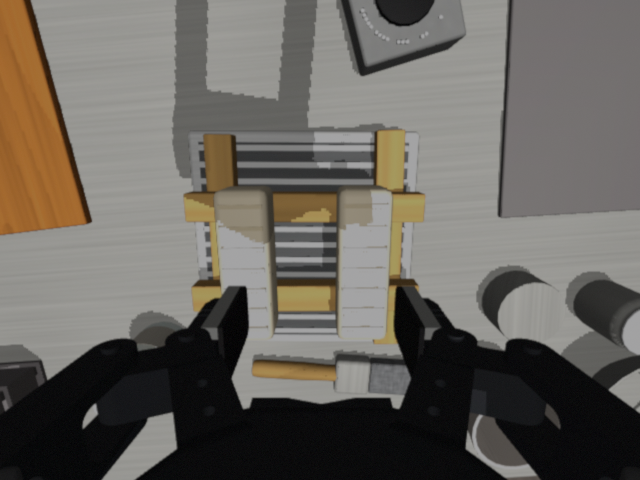

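View pics/b_side.png

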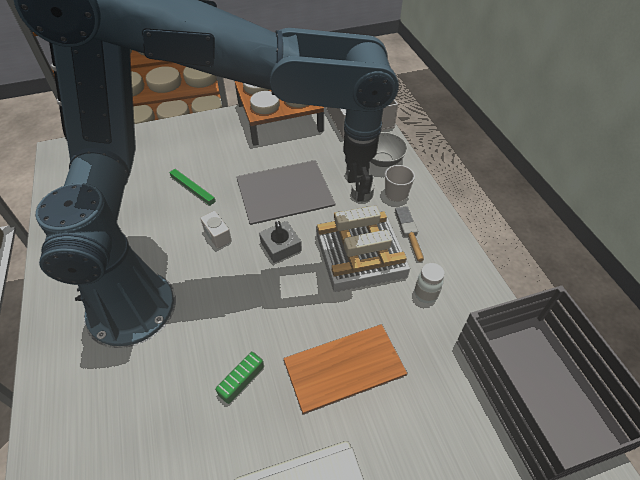

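```bash
python3 -m pendant '[-0.0203,0.0092,0,0,0,-9.9,0.06,-0.0203,0.0092,0,0,0,-9.9,0.06,-0.0203,0.0092,0,0,0,-9.9,0.06,-0.0203,0.0092,0,0,0,-9.9,0.06,-0.0203,0.0092,0,0,0,-9.9,0.06,-0.0203,0.0092,0,0,0,-9.9,0.06,-0.0203,0.0092,0,0,0,-9.9,0.06,-0.0203,0.0092,0,0,0,-9.9,0.06,-0.0203,0.0092,0,0,0,-9.9,0.06,0,0,-0.03,0,0,0,0.06,0,0,0,0,0,0,0.06,0,0,0,0,0,0,0.06]'
python3 - <<'E'
from h import *
im,c=shot('w27')
wfit('switch',c,(.09,.09,0,.045),(.427,.077,.19))
wfit('dial',c,(.05,.05,.045,.053),(.427,.077,.19))
E
```

```text
time_s: 50.42
eef_pos: [0.4268, 0.0754, 0.212]
eef_rot: [0.49, -0.479, 0.521, -0.509]
wrist_force: [-0.4, 0.2, 0.7]
opening: 0.701
t 50.425 pos [0.4268 0.0754 0.212 ] zyaw -3.5 q6 -0.06 op 0.701
switch 0.67 [255, 159, 381, 285] [0.4254 0.0765] yaw 12.3 err 0.042 
dial 0.66 [291, 196, 350, 265] [0.425  0.0744] yaw 41.6 err 0.262
```

View pics/w27.png

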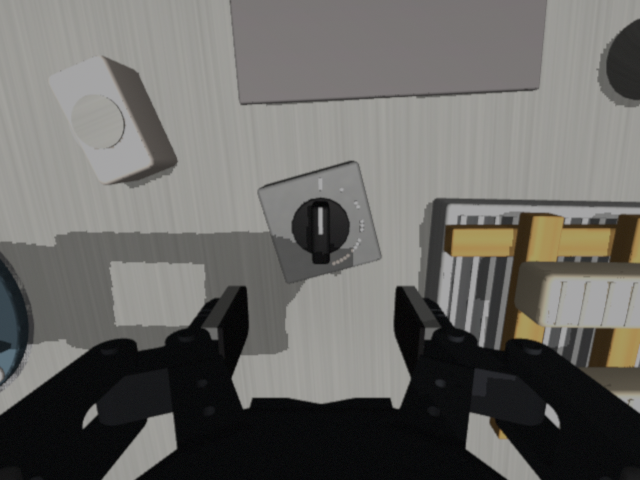

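```bash
python3 -m pendant '[0,0.001,-0.05,0,0,0,0.045,0,0,-0.05,0,0,0,0.045,0,0,-0.03,0,0,0,0.045,0,0,-0.018,0,0,0,0.04,0,0,0,0,0,0,0.04,0,0,0,0,0,0,0.04]'
python3 - <<'E'
from h import *
im,c=shot('w28')
E
```

```text
time_s: 51.32
eef_pos: [0.4272, 0.0765, 0.0644]
eef_rot: [0.491, -0.478, 0.52, -0.51]
wrist_force: [-0.7, -0.2, 0.4]
opening: 0.471
t 51.325 pos [0.4272 0.0765 0.0644] zyaw -3.5 q6 -0.07 op 0.471
```

View pics/w28.png

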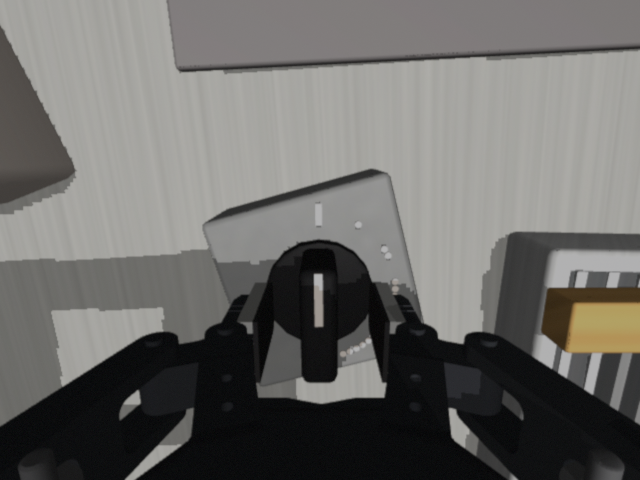

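```bash
python3 -m pendant '[0,0,-0.002,0,0,0,0.005,0,0,0,0,0,0,0.005,0,0,0,0,0,0,0.005,0,0,0,0,0,0,0.005]'
```

```text
time_s: 51.88
eef_pos: [0.4265, 0.0766, 0.0621]
eef_rot: [0.49, -0.479, 0.52, -0.509]
wrist_force: [-1.4, 0.1, 5.4]
opening: 0.154
```

```bash
python3 -m pendant '[0,0,0,0,0,-8.6,0.005,0,0,0,0,0,-8.6,0.005,0,0,0,0,0,-8.6,0.005,0,0,0,0,0,-8.6,0.005,0,0,0,0,0,-8.6,0.005,0,0,0,0,0,-8.6,0.005,0,0,0,0,0,-8.4,0.005]'; python3 -m pendant '[0,0,0,0,0,-8.6,0.005,0,0,0,0,0,-8.6,0.005,0,0,0,0,0,-8.6,0.005,0,0,0,0,0,-8.6,0.005,0,0,0,0,0,-8.6,0.005,0,0,0,0,0,-8.6,0.005,0,0,0,0,0,-8.4,0.005,0,0,0,0,0,0,0.005]';python3 -c "
from h import *
o=ctrl.get_obs();print(o['q'],o['torque'],np.degrees(np.arctan2(*rot(o['eef_rot'])[[1,0],2])))"
```

```text
time_s: 52.75
eef_pos: [0.4279, 0.0758, 0.0622]
eef_rot: [0.169, -0.152, 0.69, -0.687]
wrist_force: [3.8, -4.0, -2.0]
opening: 0.156
time_s: 53.75
eef_pos: [0.4277, 0.0742, 0.0622]
eef_rot: [0.195, -0.213, -0.674, 0.68]
wrist_force: [1.5, -12.7, -1.1]
opening: 0.15
[-0.09176471  0.09737902  2.09355749 -0.01831352  0.92720763  2.07469759] [-2.30109626 -0.18331632  0.01032402] -123.51073232333864
```

Exactly −120° turned. Release, lift and look.

```bash
python3 -m pendant '[0,0,0,0,0,0,0.04,0,0,0,0,0,0,0.05,0,0,0.03,0,0,0,0.05,0,0,0.06,0,0,0,0.06,0,0,0.06,0,0,10,0.06,-0.02,0,0.03,0,0,10,0.06,-0.02,0,0.02,0,0,10,0.06,0,0,0,0,0,0,0.06,0,0,0,0,0,0,0.06]'
python3 - <<'E'
from h import *
im,c=shot('w29')
for n in('side','scene'):
    i=ctrl.camera(n);cv2.imwrite(f'pics/c_{n}.png',i[:,:,::-1])
u=proj(c,[.4265,.0765,.06])[0].astype(int)
p=im[max(0,u[1]-90):u[1]+90,max(0,u[0]-90):u[0]+90,::-1];cv2.imwrite('pics/w29c.png',cv2.resize(p,None,fx=3,fy=3,interpolation=cv2.INTER_CUBIC))
E
```

```text
time_s: 54.88
eef_pos: [0.3863, 0.0768, 0.2607]
eef_rot: [-0.015, 0.031, 0.707, -0.707]
wrist_force: [0.4, -0.3, -0.1]
opening: 0.701
t 54.875 pos [0.3863 0.0768 0.2607] zyaw -93.7 q6 1.53 op 0.701
```

View pics/w29c.png

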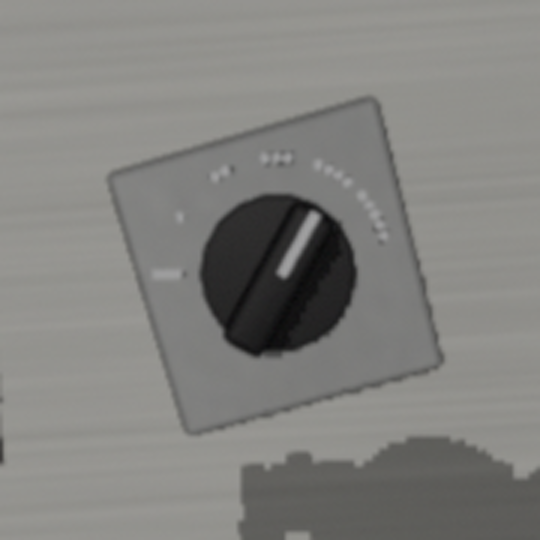

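View pics/c_scene.png

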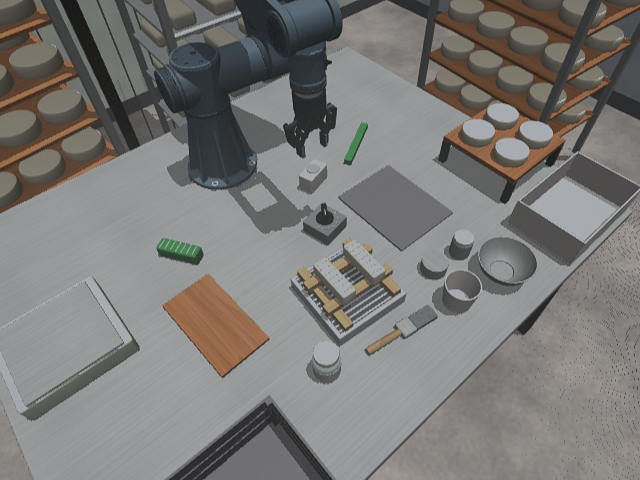

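Run:
```python
from h import *
im=ctrl.camera('scene');wfit('cheese0',cam('scene'),(.12,.04,.085,.125),(.63,-.02,0),'scene',mx=.1)
o=ctrl.get_obs();print(o['time_s'],np.abs(o['dq']).max(),ctrl.hand_in())
```

```text
cheese0 0.86 [313, 257, 356, 306] [ 0.6232 -0.0654] yaw -8.6 err 0.173 
cheese0 0.69 [343, 240, 386, 282] [0.6306 0.0257] yaw -10.4 err 0.178 
the job is handed in; nothing more can be done
55.125 0.006285465759447007 None
```

The job is done and handed in at about 55 s. I turned the dial to off, built the slat tower, laid the cheeses on it, and then turned the dial to speed 4.

- **Dial:** The last close-up shows the pointer at the four dots, which is speed 4. While turning it to off, joint 6 came within 0.003 rad of its range limit and the side force reached 61 N. I released it there, and the next picture showed the pointer on the off dash.
- **Tower:** The wrist camera put the lower slats at about ±75 mm and the upper ones at about ±40 mm from the stand's centre. All were within a few degrees of straight and centred to a few millimetres.
- **Cheeses:** There were only two. They lie flat across the upper slats, about 90 mm apart. One had been knocked about 45 mm aside while still on its board, so I measured it again before picking it up.
- **Other things:** I did not touch the bystanders or the two green look-alikes, and the last scene picture shows them in place.

The cameras disagreed slightly at the end. The scene camera read the cheeses about 5 mm and 5 degrees away from the wrist camera, which is well inside the tolerances. No check failed.

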